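Sort used test-kit parts into their trays

ROBOT

A 6-joint arm with a two-finger parallel gripper is mounted at the origin on a cart in front of the work surface, level with it; the furniture and walls round the work are solid. World frame = base frame: x ahead of the robot, y to its left, z up, the work surface at z = 0. Lengths are in mm, angles in rad, forces in N, time in s.
With the tool pointing down it reaches from about 225 to 875 mm from the base axis. Payload 3.4 kg.
Tool frame: the origin (TCP) lies at the very end of the fingers, on their centre line; the grasp point (between the pads) lies bot.pinch_z behind it (bot.pinch_z is the distance from the TCP to the grasp point, in mm); z points along the fingers, y is the direction in which the jaws open and shut (so a half turn about z gives the same grasp; the last joint's range is limited). The gripper opens to 85 mm and grips with 20 to 120 N. Pads are 22 mm wide; open, the fingers measure 114 mm over their backs; the gripper's body (76 mm by 85 mm) begins 54 mm behind the grasp point. The pads swing forward as they close: fully open they stand 13 mm farther back than shut.
Start: joints at [-1.416, 0.276, 1.505, -0, 1.361, -0.121], TCP at [156.58, -553.304, 231.328] pointing down, gripper open.
Joint ranges: [-2.89, 2.89], [-0.75, 2.08], [0.22, 2.7], [-1.18, 4.32], [0.11, 2.71], [-2.7, 2.7]. Speed limits (rad/s): [2.57, 2.57, 3.14, 3.14, 3.14, 3.14].

INTERFACE

Orientations are given as a 3x3 rotation matrix whose columns are the frame's x, y, z axes.
In Python, from rig import bot gives the robot as it stands. The module is installed in compiled form; this text tells all that it offers.
- The arm moves only by the shell command python3 -m creep 'ROWS'. ROWS is JSON, a list of rows, each a list of 3 entries, a list of its own where there are three numbers: the shift along the world's x, y, z in cm, then the turn, a rotation vector about the world's x, y, z in degrees, then the opening, from -1 (shut) to 1 (fully open). A call has exactly 10 rows; each row shifts and turns the pose as measured when the row begins; what a row does not reach is not made up. A row lasts 1/10 s, in which the tool goes at most 50 mm and 8.59 degrees, less where a joint would pass 70% of its speed; a pose out of reach is approached as far as the arm can. A call is refused whole if a number of a shift passes 5 or a number of a turn 8.59, either way. A call with a gripper value outside its range is refused whole. The fingers move at their own pace and stop on an object; the grip force is fixed at half the most. Time passes only in rows, so rows that do not move let the fingers close, or fill a call up. It gives the time, the measured TCP pose, the force and the opening at its end, in the units of the state.
- bot.sense(): the state, without advancing time (a new reading comes with each control period).
- bot.snapshot(name): name is "side" or "top" or "wrist"; returns a dict with "img" (480x640x3 uint8, blue, green, red), "fx", "fy", "cx", "cy" (pixels), "T" (4x4, takes a point from camera to world coordinates); the wrist camera has in their place "tool_from_camera" (4x4, takes a point from camera to tool coordinates, whose origin is the TCP and whose axes are the flange's). Camera axes: x right, y down, z forward; pixel columns grow to the right and rows downward; lengths in mm; the calibration is good to about 2 mm. A picture is of the moment at which its call begins: read the wrist's pose just before it. There is no depth.
- bot.hand_in(): hands the job in, once; it reports no verdict.
The state is a dict: "time": time; "joint_positions": joint angles; "joint_velocities": joint speeds; "tau": joint torques, N m; "ee_pos": TCP position; "eef_rot": TCP orientation; "contact_force": force on the tool from outside, world axes, zero at the start; "moment": the same for the moment, N m; "gripper_width": finger opening in mm.
Only numpy, scipy, OpenCV 4.12 (cv2) and the standard library are available. Lean on these libraries where they do the work, as an engineer would, in place of code of your own. Each camera call takes 0.05 s, during which the arm holds its last target.

TASK

Clear up after a test run: put the two orange screw caps into the tray with the two small square bays, one to a bay, and the two flat white test cassettes into the tray with the two large oblong bays, one to a bay and lying flat on the bay floor. Stand the brown bottle upright in the round holder. Leave the green cup and the small white dropper bottle where they are.

Things in the scene. Friction and masses are not known exactly. Their poses are not given: they have to be found in the camera images.
- cap_a_center (a point): orange round screw cap of a lab tube with ribbed rim, closed top up, 34 mm across, 13 mm high; the other cap is alike and either may go in either bay; grasp by the rim in any direction; point: its centre, half-way up (6.5 mm above its underside); z up
- cap_b_center (a point): orange round screw cap of a lab tube with ribbed rim, closed top up, 34 mm across, 13 mm high; the other cap is alike and either may go in either bay; grasp by the rim in any direction; point: its centre, half-way up (6.5 mm above its underside); z up
- cassette_a_center (a point): flat white test cassette, 37 mm (its x) by 62 mm (its y) by 6 mm thick, lying flat with its windows up; the other cassette is alike and either may go in either bay; grasp across the 37 mm (along its x), low, as it is thin; point: its centre, 3 mm above its underside; z up
- cassette_b_center (a point): flat white test cassette, 37 mm (its x) by 62 mm (its y) by 6 mm thick, lying flat with its windows up; the other cassette is alike and either may go in either bay; grasp across the 37 mm (along its x), low, as it is thin; point: its centre, 3 mm above its underside; z up
- amber_bottle_center (a point): brown round bottle with a black screw cap, standing upright; body 34 mm across up to about 48 mm, then a shoulder and a cap about 22 mm across, 66 mm high in all; grasp round the body; point: on its axis, 33 mm above its underside; z up
- cap_tray: low grey tray, fixed, 62 mm (x) by 116 mm (y), rim 10 mm high, with two small bays side by side along its y; origin: centre of its underside, on the bench; z up. Bay centres at y = +28 and -28 mm, x = 0; each bay 54 mm (x) by 52 mm (y) inside, floor 4 mm above the bench. The bays' end walls (+x and -x) have a central gap 40 mm wide, so fingers closing along tray x can go right down
- cassette_tray: low grey tray, fixed, 65 mm (x) by 176 mm (y), rim 10 mm high, with two large bays side by side along its y; origin: centre of its underside, on the bench; z up. Bay centres at y = +43 and -43 mm, x = 0; each bay 57 mm (x) by 82 mm (y) inside, floor 4 mm above the bench. The bays' end walls (+x and -x) have a central gap 52 mm wide, so fingers closing along tray x can go right down; cassettes lie long side along y
- bottle_stand: grey round holder fixed to the bench: a foot 84 mm across and 4 mm thick with an upright collar, 60 mm across outside, 52 mm inside, its rim 18 mm above the bench and its floor 4 mm above the bench; origin: centre of its underside, on the bench; z up
- green_cup_center (a point): small green open measuring cup, 47 mm across the rim, 38 mm high, light (about 25 g). Stands among the things and is to be left alone. Point: its centre, half-way up (19 mm)
- dropper_bottle_center (a point): small white plastic bottle with a white cap, 25 mm across, 56 mm high, light (about 30 g). Stands among the things and is to be left alone. Point: its centre, half-way up (28 mm)
There are look-alikes about, which are no part of the job. Leave any grey look-alike of the part that bears cap_b_center alone. Leave any turquoise look-alike of the part that bears cap_a_center alone.

How it is judged:
By the outcome, as a careful person would: the job done as asked, in the order asked, and still so for the second after the job is handed in, with the robot touching nothing.
It also fails if it takes over 120 s, if anything falls off the work surface, if the arm or the gripper's body presses on something with over 40 N, if the wrist force passes 120 N, or if a joint passes its speed limit or range.

## Working session

There is one attempt and no reset: what is moved stays moved. The work goes in short steps, Python scripts to look and compute and a shell command to move; the robot and the scene stay as the last step left them, time stands still between calls to the robot, and variables do not carry over. Pictures are saved under pics/ and viewed, and the job is handed in when it is done.

```bash
mkdir -p pics
cat > h.py <<'E'
import cv2, numpy as np
from rig import bot
def snap(n,f=None):
    s=bot.sense(); d=bot.snapshot(n)
    if n=="wrist":
        M=np.eye(4); M[:3,:3]=np.array(s["eef_rot"]); M[:3,3]=s["ee_pos"]
        d["T"]=M@np.array(d["tool_from_camera"])
    d["T"]=np.array(d["T"])
    if f: cv2.imwrite("pics/"+f,d["img"])
    return d
def ray(d,u,v,z):
    r=d["T"][:3,:3]@np.array([(u-d["cx"])/d["fx"],(v-d["cy"])/d["fy"],1]); o=d["T"][:3,3]
    return (o+r*(z-o[2])/r[2])[:3]
def proj(d,p):
    c=np.linalg.inv(d["T"])@np.append(p,1); return d["fx"]*c[0]/c[2]+d["cx"],d["fy"]*c[1]/c[2]+d["cy"]
E
python3 - <<'E'
from h import *
print(bot.pinch_z, bot.sense())
for n in("top","side","wrist"):
    d=snap(n,n+"0.png"); print(n,d["T"].round(2).tolist(),d["fx"],d["cx"],d["cy"])
E
```

```text
18.700000000000003 {'time': 0.0, 'joint_positions': array([-1.41596939e+00,  2.76592971e-01,  1.50616261e+00,  1.48853002e-05,
        1.36072141e+00, -1.21013691e-01]), 'joint_velocities': array([-8.90222098e-04, -2.02603494e-03, -9.99369948e-04,  2.50840608e-05,
       -3.28813003e-04,  4.54002075e-04]), 'tau': array([ 4.53495286e-04, -4.16774118e+01, -2.45813048e+01, -1.95232758e-05,
        1.10033015e-02, -5.31151784e-06]), 'ee_pos': array([ 156.51141927, -552.71678261,  230.42914222]), 'eef_rot': array([[ 9.62197471e-01,  2.72352620e-01, -2.76197325e-04],
       [ 2.72352653e-01, -9.62195696e-01,  1.86403760e-03],
       [ 2.41919648e-04, -1.86879534e-03, -9.99998225e-01]]), 'contact_force': array([-0.68788576, -0.27990663, -0.36988871]), 'moment': array([-0.04670455,  0.00299975,  0.05286151]), 'gripper_width': 85.25949319404862}
top [[-0.01, -1.0, 0.08, 405.63], [-1.0, 0.01, 0.01, -6.14], [-0.01, -0.08, -1.0, 1223.28], [0.0, 0.0, 0.0, 1.0]] 513.3882584230038 321.47628028734937 246.90285913364013
side [[-1.0, 0.03, -0.03, 550.16], [0.03, 0.41, -0.91, 945.57], [-0.02, -0.91, -0.41, 493.82], [0.0, 0.0, 0.0, 1.0]] 514.0785612895397 309.87370774732216 244.02860855324928
wrist [[0.27, -0.93, -0.26, 222.26], [-0.96, -0.26, -0.07, -534.41], [-0.0, 0.27, -0.96, 373.48], [0.0, 0.0, 0.0, 1.0]] 394.27656300103945 317.39355962494096 243.99210066931968
```

View pics/top0.png

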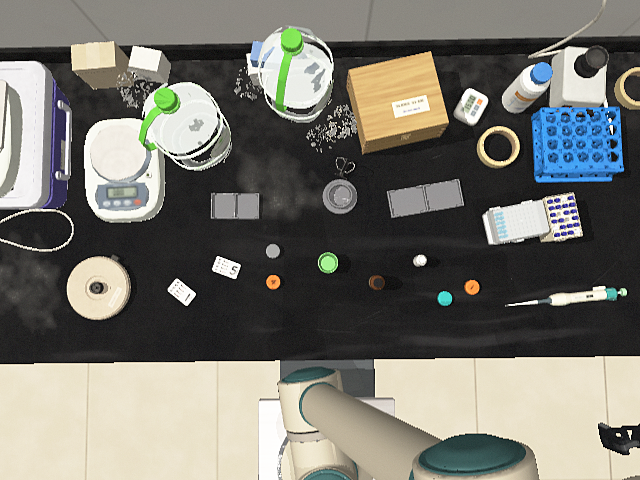

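View pics/side0.png

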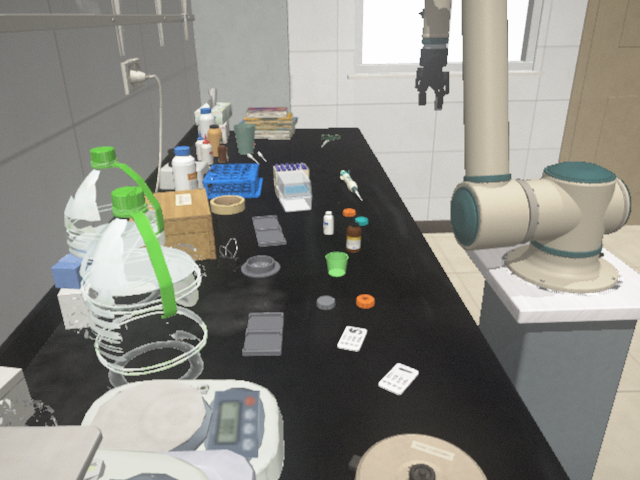

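View pics/wrist0.png

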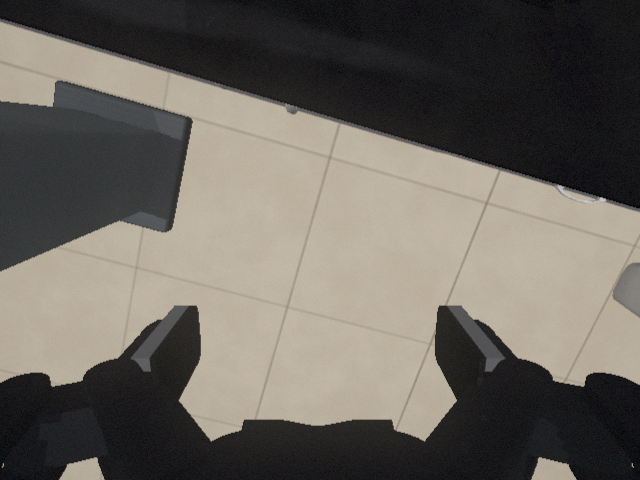

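The top view shows:
- Caps at (273,282) and (472,287), with the look-alikes at (273,251) grey and (445,298) turquoise.
- Cassettes at (181,292) and (227,267), and the bottle at (377,283).
- Cap tray at (235,206), cassette tray at (426,197), stand at (340,195).

Next I'll measure these.

```bash
cat > m.py <<'E'
from h import *
def blobs(d,mask,amin=40):
    cs,_=cv2.findContours(mask,cv2.RETR_EXTERNAL,cv2.CHAIN_APPROX_NONE)
    return [c for c in cs if cv2.contourArea(c)>amin]
def measure():
  d=snap("top"); hsv=cv2.cvtColor(d["img"],cv2.COLOR_BGR2HSV)
  roi=np.zeros((480,640),np.uint8); roi[175:320,150:500]=1
  def show(name,lo,hi,z,amin=40,roi=roi):
    m=cv2.inRange(hsv,np.array(lo),np.array(hi))*roi
    m=cv2.morphologyEx(m,cv2.MORPH_CLOSE,np.ones((5,5),np.uint8))
    for c in blobs(d,m,amin):
        (u,v),(w,h),a=cv2.minAreaRect(c); b=cv2.boxPoints(((u,v),(w,h),a))
        B=np.array([ray(d,*p,z)[:2] for p in b]); e1=B[1]-B[0]; e2=B[2]-B[1]
        L=e1 if np.linalg.norm(e1)>np.linalg.norm(e2) else e2
        print(name,(round(u),round(v)),B.mean(0).round(1),"size",np.linalg.norm(e1).round(1),np.linalg.norm(e2).round(1),"long axis deg",np.degrees(np.arctan2(L[1],L[0])).round(1))
  show("orange",(3,150,120),(18,255,255),13)
  show("turq",(80,120,80),(98,255,255),13)
  show("green",(45,100,80),(75,255,255),38)
  show("white",(0,0,170),(180,60,255),6)
  show("grey",(0,0,70),(180,40,169),8,150)
  show("brown",(0,60,25),(14,255,119),48,20)
E
python3 -c "
from m import *
measure()
d=snap('top')
cv2.imwrite('pics/t1.png',cv2.resize(d['img'][170:320,160:490],None,fx=2.4,fy=2.4,interpolation=cv2.INTER_CUBIC))"
```

```text
orange (471, 287) [ 409.1 -343. ] size 33.8 33.1 long axis deg -64.5
orange (272, 282) [427.8 123.4] size 30.7 30.5 long axis deg -90.8
turq (444, 298) [ 383.9 -278.1] size 32.7 32.6 long axis deg -90.8
green (328, 262) [469.5  -6.8] size 44.0 48.6 long axis deg 179.1
white (181, 292) [406.8 340.8] size 37.7 62.2 long axis deg -128.8
white (226, 267) [463.7 234.7] size 37.8 62.2 long axis deg -110.3
white (420, 260) [ 475.3 -224.9] size 30.8 21.4 long axis deg -90.8
white (272, 250) [501.6 123.7] size 31.0 26.3 long axis deg -90.8
white (491, 224) [ 556.4 -397. ] size 38.0 88.7 long axis deg 177.6
white (157, 194) [642.3 401.6] size 34.0 92.7 long axis deg -179.3
grey (279, 200) [622.2 107. ] size 48.1 45.0 long axis deg -18.6
grey (425, 198) [ 622.  -241.8] size 177.5 66.8 long axis deg -81.0
grey (339, 196) [629.7 -37.3] size 82.6 84.2 long axis deg -139.8
grey (237, 197) [631.7 208.1] size 125.5 106.8 long axis deg -90.9
grey (159, 197) [634.4 395.9] size 109.1 24.3 long axis deg -14.7
brown (376, 282) [ 421.7 -117.9] size 34.2 34.1 long axis deg -90.8
```

View pics/t1.png

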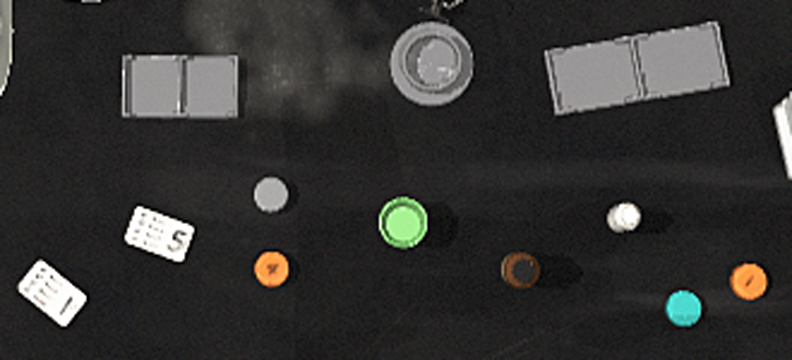

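```bash
python3 -m creep '[[[1.5,4.0,0],[0,0,7.4],0.3],[[1.9,4.7,0],[0,0,7.4],0.3],[[1.9,4.7,0],[0,0,7.4],0.3],[[1.9,4.7,0],[0,0,7.4],0.3],[[1.9,4.7,0],[0,0,7.4],0.3],[[1.9,4.7,0],[0,0,7.4],0.3],[[1.9,4.7,0],[0,0,7.4],0.3],[[1.9,4.7,0],[0,0,7.4],0.3],[[1.9,4.7,0],[0,0,7.4],0.3],[[1.9,4.7,0],[0,0,7.4],0.3]]'
python3 - <<'E'
from m import *
d=snap("top")
print("cap tray",ray(d,235.2,205.8,10))
for p in [(123,55),(238,55),(238,117),(123,117),(545,50),(717,22),(730,86),(557,115)]: print(ray(d,p[0]/2.4+160,p[1]/2.4+170,10).round(1))
E
```

```text
time: 1.25
ee_pos: [337.1, -96.3, 229.4]
eef_rot: [[-0.035, 0.999, 0.007], [0.999, 0.035, -0.001], [-0.001, 0.007, -1.0]]
contact_force: [2.0, -0.4, 0.6]
gripper_width: 55.4
cap tray [609.85444042 212.0573267   10.        ]
[642.  269.7  10. ]
[640.2 154.5  10. ]
[577.7 154.7  10. ]
[579.5 269.4  10. ]
[ 640.4 -151.7   10. ]
[ 666.  -323.4   10. ]
[ 601.4 -334.    10. ]
[ 575. -162.   10.]
```

```bash
python3 -m creep '[[[1.2,3.0,0],[0,0,-2],0.3],[[1.9,4.6,0],[0,0,0],0.3],[[1.9,4.6,0],[0,0,0],0.3],[[1.9,4.6,0],[0,0,0],0.3],[[1.5,3.7,0],[0,0,0],0.3],[[0.7,1.5,0],[0,0,0],0.3],[[0,0,-3],[0,0,0],0.3],[[0,0,-3],[0,0,0],0.3],[[0,0,0],[0,0,0],0.3],[[0,0,0],[0,0,0],0.3]]'
python3 - <<'E'
from m import *
d=snap("wrist","w1.png")
E
```

```text
time: 2.3
ee_pos: [434.6, 143.5, 170.2]
eef_rot: [[-0.019, 1.0, 0.019], [1.0, 0.019, 0.006], [0.005, 0.019, -1.0]]
contact_force: [0.4, -0.2, 0.5]
gripper_width: 55.5
```

View pics/w1.png

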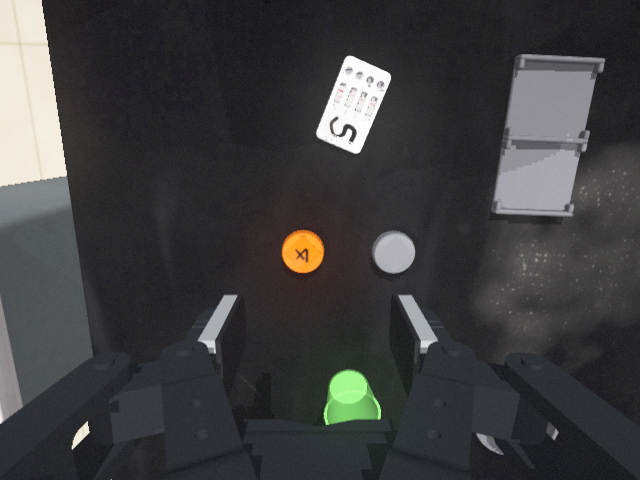

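The wrist view shows the orange cap at (303,252) and the grey one at (393,252). I'll write a helper that gives the remaining shift and turn.

```bash
cat >> m.py <<'E'
from scipy.spatial.transform import Rotation as Ro
def need(x,y,z,th):
    "shift cm and rotvec deg from present to TCP (x,y,z), tool x axis yaw th deg, pointing down"
    s=bot.sense(); R=np.array(s["eef_rot"]); t=np.radians(th); c,si=np.cos(t),np.sin(t)
    G=np.array([[c,si,0],[si,-c,0],[0,0,-1]])
    rv=np.degrees(Ro.from_matrix(G@R.T).as_rotvec())
    print("t",s["time"],"shift cm",((np.array([x,y,z])-s["ee_pos"])/10).round(2),"turn",rv.round(1),"F",np.round(s["contact_force"],1),"w",round(s["gripper_width"],1),"q",np.round(s["joint_positions"],2))
def wcol(lo,hi,z,amin=150,cam="wrist",roi=None):
    d=snap(cam); hsv=cv2.cvtColor(d["img"],cv2.COLOR_BGR2HSV); m=cv2.inRange(hsv,np.array(lo),np.array(hi))
    if roi: q=np.zeros_like(m); q[roi[1]:roi[3],roi[0]:roi[2]]=1; m=m*q
    m=cv2.morphologyEx(m,cv2.MORPH_CLOSE,np.ones((7,7),np.uint8))
    out=[]
    for c in blobs(d,m,amin):
        W=np.array([ray(d,*p[0],z)[:2]for p in c]).astype(np.float32)
        (cx,cy),(w,h),a=cv2.minAreaRect(W); b=cv2.boxPoints(((cx,cy),(w,h),a)); e1=b[1]-b[0];e2=b[2]-b[1]
        L=e1 if np.linalg.norm(e1)>np.linalg.norm(e2) else e2
        print("xy",round(cx,1),round(cy,1),"size",round(w,1),round(h,1),"long",np.degrees(np.arctan2(L[1],L[0])).round(1)%180)
OR=((3,150,100),(18,255,255))
E
python3 - <<'E'
from m import *
wcol(*OR,13); wcol((0,0,120),(180,60,255),6,1500); need(428,123,120,90.5)
E
```

```text
xy 427.0 123.4 size 33.4 35.5 long 90.7
xy 462.8 233.5 size 62.4 36.9 long 69.0
xy 611.0 212.8 size 116.6 65.3 long 88.7
xy 230.4 217.8 size 163.0 51.8 long 79.4
t 2.45 shift cm [-0.71 -2.05 -5.1 ] turn [-0.3  1.2 -0.6] F [-0.7  0.8  0.1] w 55.9 q [0.16 0.13 1.85 0.   1.13 0.14]
```

```bash
python3 -m creep '[[[-0.8,-2.0,-2],[-0.3,1.2,-0.6],0.3],[[0,0,-3],[0,0,0],0.3],[[0,0,-3],[0,0,0],0.3],[[0,0,-3],[0,0,0],0.3],[[0,0,-2],[0,0,0],0.3],[[0,0,-1],[0,0,0],0.3],[[0,0,0],[0,0,0],0.3],[[0,0,0],[0,0,0],0.3],[[0,0,0],[0,0,0],0.3],[[0,0,0],[0,0,0],0.3]]'
python3 - <<'E'
from m import *
need(427,123.4,4,90)
E
```

```text
time: 3.45
ee_pos: [439.7, 122.0, 40.1]
eef_rot: [[-0.003, 1.0, 0.031], [1.0, 0.003, 0.004], [0.004, 0.031, -0.999]]
contact_force: [-0.2, 0.6, -1.0]
gripper_width: 55.1
t 3.45 shift cm [-1.27  0.14 -3.61] turn [-0.2  1.8 -0.2] F [-0.2  0.6 -1. ] w 55.1 q [0.12 0.29 2.05 0.   0.77 0.11]
```

```bash
python3 -m creep '[[[-1.2,0.1,0],[-0.2,1.8,-0.2],0.3],[[0,0,0],[0,0,0],0.3],[[-0.1,0,-1],[0,0.1,0],0.3],[[-0.1,0,-1],[0,0.1,0],0.3],[[0,0,-0.8],[0,0,0],0.3],[[0,0,0],[0,0,0],0.3],[[0,0,0],[0,0,0],0.3],[[0,0,0],[0,0,0],0.3],[[0,0,0],[0,0,0],0.3],[[0,0,0],[0,0,0],0.3]]'
python3 - <<'E'
from m import *
need(427,123.4,4,90)
snap("wrist","w2.png")
E
```

```text
time: 4.45
ee_pos: [428.3, 123.2, 11.6]
eef_rot: [[0.0, 1.0, 0.003], [1.0, -0.0, 0.001], [0.001, 0.003, -1.0]]
contact_force: [-0.7, 0.9, -0.1]
gripper_width: 55.3
t 4.45 shift cm [-0.13  0.02 -0.76] turn [-0.1  0.2  0. ] F [-0.7  0.9 -0.1] w 55.3 q [0.12 0.33 2.09 0.   0.72 0.12]
```

View pics/w2.png

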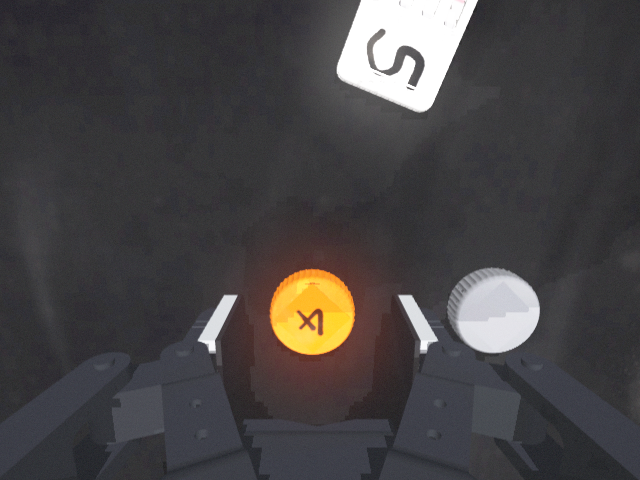

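```bash
python3 -m creep '[[[-0.1,0,-0.5],[0,0.2,0],0.3],[[0,0,-0.4],[0,0,0],0.3],[[0,0,0],[0,0,0],0.3],[[0,0,0],[0,0,0],-0.6],[[0,0,0],[0,0,0],-0.6],[[0,0,0],[0,0,0],-0.6],[[0,0,0],[0,0,0],-0.6],[[0,0,0],[0,0,0],-0.6],[[0,0,0],[0,0,0],-0.6],[[0,0,0],[0,0,0],-0.6]]'
python3 - <<'E'
from m import *
need(610.5,212.4-28,100,89.5)
need(610.5,212.4+28,100,89.5)
E
```

```text
time: 5.5
ee_pos: [427.7, 123.3, 2.7]
eef_rot: [[0.0, 1.0, 0.0], [1.0, -0.0, 0.002], [0.002, 0.0, -1.0]]
contact_force: [0.1, -0.4, -0.4]
gripper_width: 29.8
t 5.5 shift cm [18.28  6.11  9.73] turn [-0.1  0.  -0.5] F [ 0.1 -0.4 -0.4] w 29.8 q [0.12 0.35 2.1  0.   0.7  0.12]
t 5.5 shift cm [18.28 11.71  9.73] turn [-0.1  0.  -0.5] F [ 0.1 -0.4 -0.4] w 29.8 q [0.12 0.35 2.1  0.   0.7  0.12]
```

```bash
python3 -m creep '[[[0,0,1],[0,0,0],-0.8],[[0,0,2.5],[0,0,0],-0.8],[[0,0,2.5],[0,0,0],-0.8],[[1.0,0.4,1.5],[0,0,0],-0.8],[[3.2,1.1,0],[0,0,0],-0.8],[[3.8,1.1,0],[0,0,0],-0.8],[[3.8,1.2,0],[0,0,0],-0.8],[[3.8,1.2,0],[0,0,0],-0.8],[[1.5,0.6,0],[0,0,0],-0.8],[[0,0,0],[0,0,0],-0.8]]'
python3 - <<'E'
from m import *
need(610,184.4,7,89.5)
snap("wrist","w3.png")
E
```

```text
time: 6.5
ee_pos: [602.2, 181.2, 87.7]
eef_rot: [[0.0, 1.0, 0.003], [1.0, -0.0, 0.002], [0.002, 0.003, -1.0]]
contact_force: [-0.7, 0.5, 0.1]
gripper_width: 30.2
t 6.5 shift cm [ 0.78  0.32 -8.07] turn [-0.1  0.2 -0.5] F [-0.7  0.5  0.1] w 30.2 q [0.18 0.46 1.59 0.   1.08 0.18]
```

View pics/w3.png

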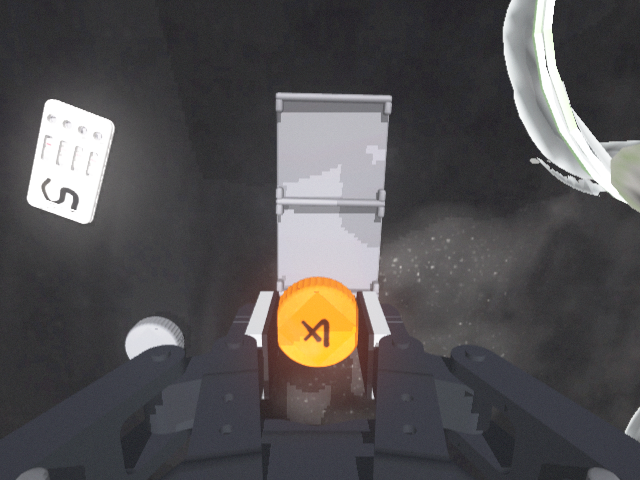

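```bash
python3 -m creep '[[[0.8,0.3,0],[-0.1,0.2,-0.5],-0.8],[[0,0,-2],[0,0,0],-0.8],[[0,0,-2],[0,0,0],-0.8],[[-0.2,0,-1],[0,0.2,0],-0.8],[[0,0,0],[0,0,0],-0.8],[[0,0,0],[0,0,0],-0.8],[[0,0,0],[0,0,0],-0.8],[[0,0,0],[0,0,0],-0.8],[[0,0,0],[0,0,0],-0.8],[[0,0,0],[0,0,0],-0.8]]'
python3 - <<'E'
from m import *
need(610,184.4,8,89.5)
snap("wrist","w4.png")
E
```

```text
time: 7.55
ee_pos: [603.7, 182.8, 41.8]
eef_rot: [[0.012, 1.0, -0.005], [1.0, -0.012, -0.0], [-0.0, -0.004, -1.0]]
contact_force: [-1.0, -0.1, 0.1]
gripper_width: 30.5
t 7.55 shift cm [ 0.63  0.16 -3.38] turn [ 0.  -0.3  0.2] F [-1.  -0.1  0.1] w 30.5 q [0.18 0.51 1.63 0.   1.   0.19]
```

View pics/w4.png

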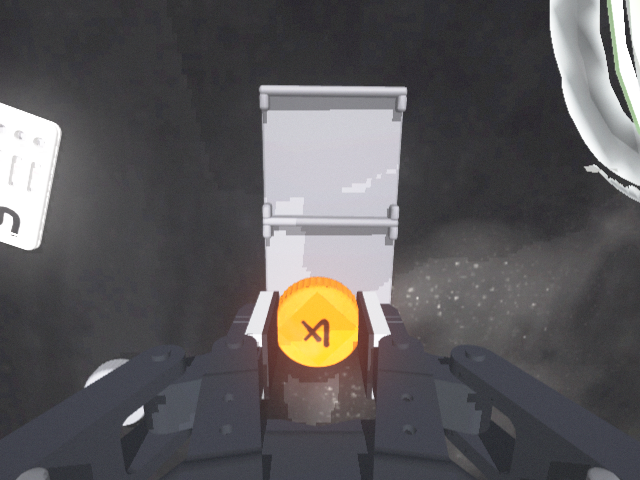

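```bash
python3 - <<'E'
from m import *
d=snap("wrist")
for p in [(330,222),(262,90),(406,90),(268,225),(397,225)]: print(ray(d,*p,10).round(1))
wcol(*OR,50)
E
python3 -m creep '[[[0.6,0.2,0],[0,-0.3,0],-0.8],[[0,0,-1],[0,0,0],-0.8],[[0,0,-1],[0,0,0],-0.8],[[0,0,-0.6],[0,0,0],-0.8],[[0,0,0],[0,0,0],-0.8],[[0,0,0],[0,0,0],-0.8],[[0,0,0],[0,0,0],-0.8],[[0,0,0],[0,0,0],-0.8],[[0,0,0],[0,0,0],-0.8],[[0,0,0],[0,0,0],-0.8]]'
python3 - <<'E'
from m import *
need(610,184.4,7.5,89.5)
E
```

```text
[610.5 212.5  10. ]
[582.4 268.8  10. ]
[642.1 268.1  10. ]
[582.3 211.4  10. ]
[640.8 210.8  10. ]
xy 603.6 178.6 size 12.1 10.5 long 89.8
xy 604.6 182.4 size 37.1 30.6 long 87.8
time: 8.7
ee_pos: [609.6, 184.9, 12.3]
eef_rot: [[0.012, 1.0, -0.001], [1.0, -0.012, -0.001], [-0.001, -0.001, -1.0]]
contact_force: [-0.3, 0.1, -0.3]
gripper_width: 29.7
t 8.7 shift cm [ 0.04 -0.05 -0.48] turn [ 0.  -0.1  0.2] F [-0.3  0.1 -0.3] w 29.7 q [ 0.19  0.55  1.65 -0.    0.94  0.2 ]
```

```bash
python3 -m creep '[[[0,0,-0.5],[0,0,0],-0.8],[[0,0,0],[0,0,0],-0.8],[[0,0,0],[0,0,0],0.2],[[0,0,0],[0,0,0],0.2],[[0,0,0],[0,0,0],0.2],[[0,0,1],[0,0,0],0.2],[[0,0,3],[0,0,0],0.2],[[0,0,4],[0,0,0],0.2],[[0,0,4],[0,0,0],0.2],[[0,0,0],[0,0,0],0.2]]'
python3 - <<'E'
from m import *
need(409.1,-343,120,90)
snap("wrist","w5.png")
E
```

```text
time: 9.7
ee_pos: [608.7, 184.7, 132.9]
eef_rot: [[0.012, 1.0, -0.002], [1.0, -0.012, -0.001], [-0.001, -0.002, -1.0]]
contact_force: [0.9, 0.2, -0.5]
gripper_width: 51.0
t 9.7 shift cm [-19.96 -52.77  -1.29] turn [ 0.  -0.1  0.7] F [ 0.9  0.2 -0.5] w 51.0 q [ 0.19  0.43  1.52 -0.    1.2   0.2 ]
```

View pics/w5.png

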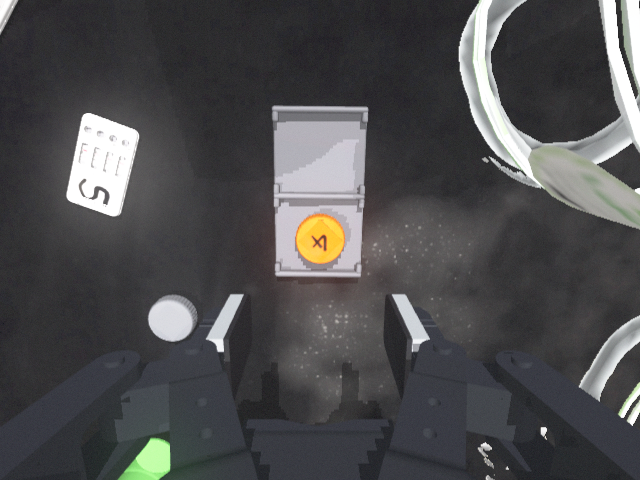

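The cap sits in the lower bay at (320,240). Next is cap B.

```bash
python3 -m creep '[[[-1.2,-3,0.5],[0,0,0],0.2],[[-1.7,-4.6,0],[0,0,0],0.2],[[-1.7,-4.6,0],[0,0,0],0.2],[[-1.7,-4.6,0],[0,0,0],0.2],[[-1.7,-4.6,0],[0,0,0],0.2],[[-1.7,-4.6,0],[0,0,0],0.2],[[-1.7,-4.6,0],[0,0,0],0.2],[[-1.7,-4.6,0],[0,0,0],0.2],[[-1.7,-4.6,0],[0,0,0],0.2],[[-1.7,-4.6,0],[0,0,0],0.2]]'
python3 - <<'E'
from m import *
need(409.1,-343,110,90)
E
```

```text
time: 10.75
ee_pos: [431.7, -261.0, 128.6]
eef_rot: [[-0.001, 1.0, -0.015], [1.0, 0.001, 0.005], [0.005, -0.015, -1.0]]
contact_force: [1.0, -0.6, -0.4]
gripper_width: 51.2
t 10.75 shift cm [-2.26 -8.2  -1.86] turn [-0.3 -0.9 -0. ] F [ 1.  -0.6 -0.4] w 51.2 q [-0.68  0.26  1.8  -0.01  1.09 -0.68]
```

```bash
python3 -m creep '[[[-0.7,-3.5,0],[-0.3,-0.9,0],0.25],[[-0.7,-4,0],[0,0,0],0.25],[[-0.7,-3,0],[0,0,0],0.25],[[0,0,-2],[0,0,0],0.25],[[0,0,-2],[0,0,0],0.25],[[0,0,0],[0,0,0],0.25],[[0,0,0],[0,0,0],0.25],[[0,0,0],[0,0,0],0.25],[[0,0,0],[0,0,0],0.25],[[0,0,0],[0,0,0],0.25]]'
python3 - <<'E'
from m import *
need(409.1,-343,45,90)
wcol(*OR,13)
snap("wrist","w6.png")
E
```

```text
time: 11.75
ee_pos: [402.7, -374.2, 83.6]
eef_rot: [[0.009, 1.0, -0.005], [1.0, -0.009, 0.004], [0.004, -0.005, -1.0]]
contact_force: [0.3, -0.0, -0.2]
gripper_width: 53.7
t 11.75 shift cm [ 0.64  3.12 -3.86] turn [-0.2 -0.3  0.5] F [ 0.3 -0.  -0.2] w 53.7 q [-0.87  0.36  1.77 -0.    1.01 -0.86]
xy 408.3 -345.5 size 33.9 33.5 long 89.5
```

View pics/w6.png

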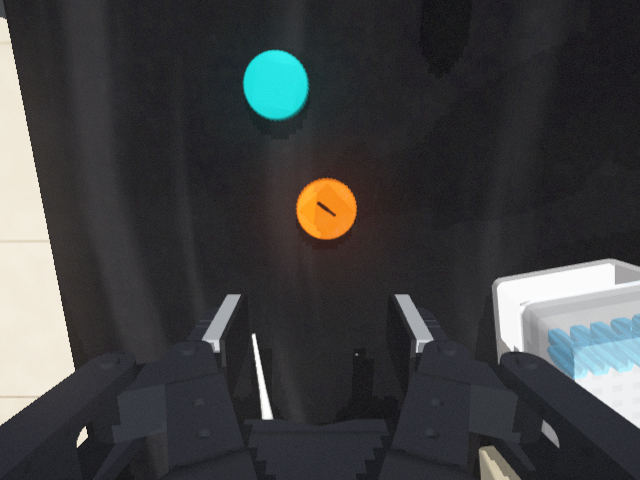

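Orange cap B is at (327,208) and the turquoise look-alike at (276,85), with clear space for the fingers.

```bash
python3 -m creep '[[[0.6,2.9,0],[-0.2,-0.3,0.4],0.25],[[0,0,0],[0,0,0],0.25],[[0,0,-2],[0,0,0],0.25],[[0,0,-2],[0,0,0],0.25],[[-0.1,0,-2],[0,0.2,0],0.25],[[0,0,0],[0,0,0],0.25],[[0,0,0],[0,0,0],0.25],[[0,0,0],[0,0,0],0.25],[[0,0,0],[0,0,0],0.25],[[0,0,0],[0,0,0],0.25]]'
python3 - <<'E'
from m import *
need(408.5,-345,3,90)
E
```

```text
time: 12.85
ee_pos: [412.2, -349.5, 28.7]
eef_rot: [[-0.0, 1.0, 0.007], [1.0, 0.0, -0.013], [-0.013, 0.007, -1.0]]
contact_force: [0.0, -0.9, 0.1]
gripper_width: 53.2
t 12.85 shift cm [-0.37  0.45 -2.57] turn [ 0.7  0.4 -0. ] F [ 0.  -0.9  0.1] w 53.2 q [-0.83  0.41  1.87 -0.    0.84 -0.83]
```

```bash
python3 -m creep '[[[-0.3,0.4,-0.5],[0.7,0.4,0],0.25],[[0,0,-1],[0,0,0],0.25],[[-0.1,0.1,-0.8],[0.1,0.1,0],0.25],[[0,0,-0.3],[0,0,0],0.25],[[0,0,0],[0,0,0],0.25],[[0,0,0],[0,0,0],-0.8],[[0,0,0],[0,0,0],-0.8],[[0,0,0],[0,0,0],-0.8],[[0,0,0],[0,0,0],-0.8],[[0,0,0],[0,0,0],-0.8]]'
python3 - <<'E'
from m import *
need(610.5,240.4,80,90)
E
```

```text
time: 13.85
ee_pos: [408.3, -344.5, 1.7]
eef_rot: [[-0.0, 1.0, -0.002], [1.0, 0.0, 0.001], [0.001, -0.002, -1.0]]
contact_force: [0.2, -0.3, -0.3]
gripper_width: 30.1
t 13.85 shift cm [20.22 58.49  7.83] turn [-0.1 -0.1 -0. ] F [ 0.2 -0.3 -0.3] w 30.1 q [-0.83  0.45  1.9  -0.    0.8  -0.83]
```

```bash
python3 -m creep '[[[0,0,2],[0,0,0],-0.8],[[0,0,4],[0,0,0],-0.8],[[0,0,4],[0,0,0],-0.8],[[0.9,2.6,2],[0,0,0],-0.8],[[1.6,4.7,0],[0,0,0],-0.8],[[1.6,4.7,0],[0,0,0],-0.8],[[1.6,4.7,0],[0,0,0],-0.8],[[1.6,4.7,0],[0,0,0],-0.8],[[1.6,4.7,0],[0,0,0],-0.8],[[1.6,4.7,0],[0,0,0],-0.8]]'
python3 -m creep '[[[1.6,4.7,0],[0,0,0],-0.8],[[1.6,4.7,0],[0,0,0],-0.8],[[1.6,4.7,0],[0,0,0],-0.8],[[1.6,4.7,0],[0,0,0],-0.8],[[1.6,4.7,0],[0,0,0],-0.8],[[1.0,3,0],[0,0,0],-0.8],[[0.5,1.5,0],[0,0,0],-0.8],[[0,0,0],[0,0,0],-0.8],[[0,0,0],[0,0,0],-0.8],[[0,0,0],[0,0,0],-0.8]]'
python3 - <<'E'
from m import *
need(610.5,240.4,50,89.5)
E
```

```text
time: 14.85
ee_pos: [514.6, -36.6, 128.0]
eef_rot: [[0.012, 1.0, 0.007], [1.0, -0.012, -0.004], [-0.004, 0.007, -1.0]]
contact_force: [1.4, -0.3, 0.1]
gripper_width: 30.1
time: 15.85
ee_pos: [608.7, 251.4, 127.1]
eef_rot: [[0.005, 1.0, 0.008], [1.0, -0.005, -0.006], [-0.006, 0.008, -1.0]]
contact_force: [-0.2, -0.9, -0.1]
gripper_width: 29.9
t 15.85 shift cm [ 0.18 -1.1  -7.71] turn [ 0.3  0.5 -0.2] F [-0.2 -0.9 -0.1] w 29.9 q [ 0.29  0.46  1.48 -0.01  1.2   0.3 ]
```

```bash
python3 -m creep '[[[0.2,-1.1,0],[0.3,0.5,0],-0.8],[[0,0,-3],[0,0,0],-0.8],[[0,0,-3],[0,0,0],-0.8],[[0,0,-2],[0,0,0],-0.8],[[0,0,0],[0,0,0],-0.8],[[0,0,0],[0,0,0],-0.8],[[0,0,0],[0,0,0],-0.8],[[0,0,0],[0,0,0],-0.8],[[0,0,0],[0,0,0],-0.8],[[0,0,0],[0,0,0],-0.8]]'
python3 - <<'E'
from m import *
need(610.5,240.4,7,89.5)
snap("wrist","w7.png")
E
```

```text
time: 16.85
ee_pos: [614.7, 225.5, 53.1]
eef_rot: [[0.017, 1.0, 0.008], [1.0, -0.017, -0.002], [-0.001, 0.008, -1.0]]
contact_force: [0.4, -0.2, -0.2]
gripper_width: 30.2
t 16.85 shift cm [-0.42  1.49 -4.61] turn [0.1 0.5 0.5] F [ 0.4 -0.2 -0.2] w 30.2 q [ 0.25  0.52  1.57 -0.    1.04  0.27]
```

View pics/w7.png

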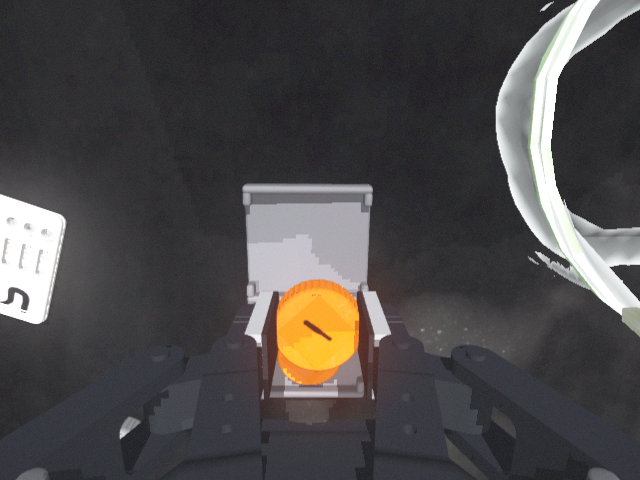

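```bash
python3 -m creep '[[[-0.4,1.5,0],[0.1,0.5,0.5],-0.8],[[0,0,0],[0,0,0],-0.8],[[0,0,0],[0,0,0],-0.8],[[0,0,-1],[0,0,0],-0.8],[[0,0,-1],[0,0,0],-0.8],[[0,0,-1],[0,0,0],-0.8],[[0,0,0],[0,0,0],-0.8],[[0,0,0],[0,0,0],-0.8],[[0,0,0],[0,0,0],-0.8],[[0,0,0],[0,0,0],-0.8]]'
python3 - <<'E'
from m import *
need(610.5,240.4,7,89.5)
snap("wrist","w8.png")
E
```

```text
time: 17.9
ee_pos: [609.4, 242.4, 19.3]
eef_rot: [[0.006, 1.0, -0.003], [1.0, -0.006, -0.0], [-0.0, -0.003, -1.0]]
contact_force: [-0.2, -0.2, 0.1]
gripper_width: 30.2
t 17.9 shift cm [ 0.11 -0.2  -1.23] turn [ 0.  -0.2 -0.2] F [-0.2 -0.2  0.1] w 30.2 q [0.27 0.57 1.6  0.   0.98 0.28]
```

View pics/w8.png

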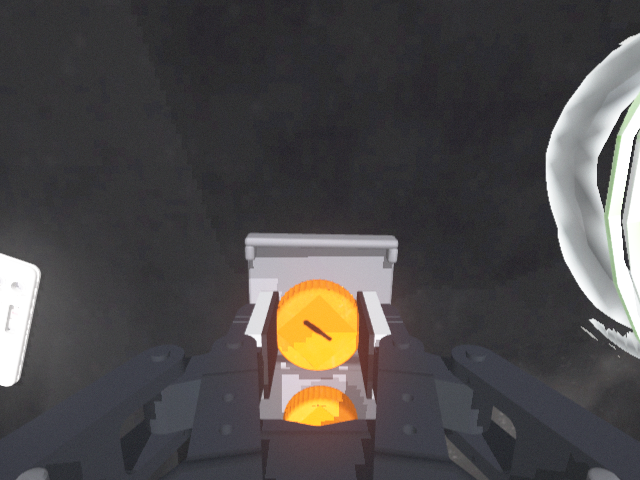

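```bash
python3 -m creep '[[[0.1,-0.2,-0.7],[0,0,0],-0.8],[[0,0,-0.6],[0,0,0],-0.8],[[0,0,0],[0,0,0],-0.8],[[0,0,0],[0,0,0],0.2],[[0,0,0],[0,0,0],0.2],[[0,0,0],[0,0,0],0.2],[[0,0,1],[0,0,0],0.2],[[0,0,3],[0,0,0],0.2],[[0,0,4],[0,0,0],0.4],[[0,0,3],[0,0,0],0.4]]'
python3 - <<'E'
from m import *
snap("wrist","w9.png")
need(463,200,100,69)
E
```

```text
time: 18.95
ee_pos: [607.1, 239.3, 116.0]
eef_rot: [[0.006, 1.0, -0.012], [1.0, -0.006, -0.003], [-0.003, -0.012, -1.0]]
contact_force: [1.4, -0.2, -0.6]
gripper_width: 59.6
t 19.0 shift cm [-14.69  -4.01  -2.14] turn [ -0.   -0.2 -20.7] F [0.9 0.2 2.8] w 59.8 q [0.27 0.47 1.48 0.   1.19 0.27]
```

View pics/w9.png

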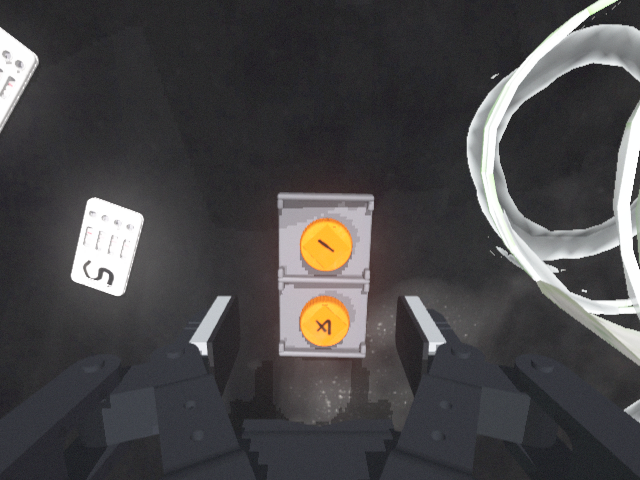

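Both caps are in their bays. Now the nearer cassette.

```bash
python3 -m creep '[[[-2.5,-0.8,0],[0,0,-4],0.4],[[-3.5,-1.1,0],[0,0,-5],0.4],[[-3.5,-1.1,0],[0,0,-5],0.4],[[-3.5,-1.1,-1],[0,0,-5],0.4],[[-2.5,-0.8,-1],[0,0,-2],0.4],[[0,0,0],[0,0,0],0.4],[[0,0,0],[0,0,0],0.4],[[0,0,0],[0,0,0],0.4],[[0,0,0],[0,0,0],0.4],[[0,0,0],[0,0,0],0.4]]'
python3 - <<'E'
from m import *
snap("wrist","w10.png")
wcol((0,0,120),(180,60,255),6,1500)
need(463,233.5,50,69)
E
```

```text
time: 20.0
ee_pos: [458.2, 191.9, 112.4]
eef_rot: [[0.377, 0.926, 0.022], [0.926, -0.377, 0.004], [0.012, 0.019, -1.0]]
contact_force: [0.2, 1.5, -0.5]
gripper_width: 59.6
xy 237.7 186.9 size 92.7 35.0 long 56.4
xy 462.9 234.0 size 62.0 37.1 long 68.1
xy 610.8 212.0 size 117.3 65.2 long 88.8
xy 407.1 339.2 size 62.4 38.3 long 51.1
t 20.1 shift cm [ 0.5   4.16 -6.22] turn [-0.2  1.3  1.1] F [-0.2 -0.1 -0.7] w 60.0 q [ 0.26  0.25  1.87 -0.    1.    0.65]
```

View pics/w10.png

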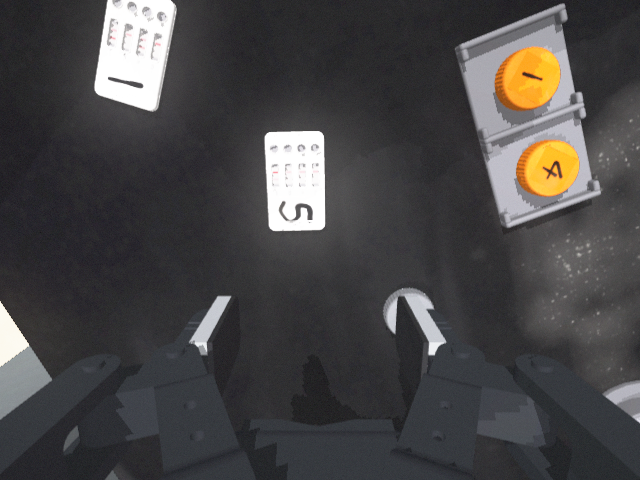

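```bash
python3 -m creep '[[[0.3,2.0,0],[-0.2,1.3,0.4],0.4],[[0.2,2.1,-1],[0,0,0],0.4],[[0,0,-3],[0,0,0],0.4],[[0,0,-3],[0,0,0],0.4],[[0,0,0],[0,0,0],0.4],[[0,0,0],[0,0,0],0.4],[[0,0,0],[0,0,0],0.4],[[0,0,0],[0,0,0],0.4],[[0,0,0],[0,0,0],0.4],[[0,0,0],[0,0,0],0.4]]'
python3 - <<'E'
from m import *
need(462.9,233.8,2,68.3)
E
```

```text
time: 21.1
ee_pos: [470.2, 236.2, 45.4]
eef_rot: [[0.371, 0.928, 0.01], [0.929, -0.371, 0.003], [0.007, 0.008, -1.0]]
contact_force: [-0.4, -0.0, 0.1]
gripper_width: 59.9
t 21.1 shift cm [-0.73 -0.24 -4.34] turn [-0.2  0.6  0.1] F [-0.4 -0.   0.1] w 59.9 q [0.33 0.37 1.88 0.   0.88 0.71]
```

```bash
python3 -m creep '[[[-0.7,-0.2,0],[-0.2,0.6,0],0.4],[[0,0,0],[0,0,0],0.4],[[0,0,-1],[0,0,0],0.4],[[0,0,-1],[0,0,0],0.4],[[-0.1,0,-1],[0,0.1,0],0.4],[[0,0,-0.5],[0,0,0],0.4],[[0,0,0],[0,0,0],0.4],[[0,0,0],[0,0,0],0.4],[[0,0,0],[0,0,0],0.4],[[0,0,0],[0,0,0],0.4]]'
python3 - <<'E'
from m import *
need(462.9,233.8,1.5,68.3)
snap("wrist","w11.png")
E
```

```text
time: 22.1
ee_pos: [461.0, 233.7, 7.1]
eef_rot: [[0.371, 0.928, -0.004], [0.928, -0.371, -0.001], [-0.002, -0.004, -1.0]]
contact_force: [0.2, 0.1, 0.3]
gripper_width: 59.8
t 22.1 shift cm [ 0.19  0.01 -0.56] turn [ 0.  -0.2  0.1] F [0.2 0.1 0.3] w 59.8 q [0.33 0.42 1.93 0.   0.79 0.71]
```

View pics/w11.png

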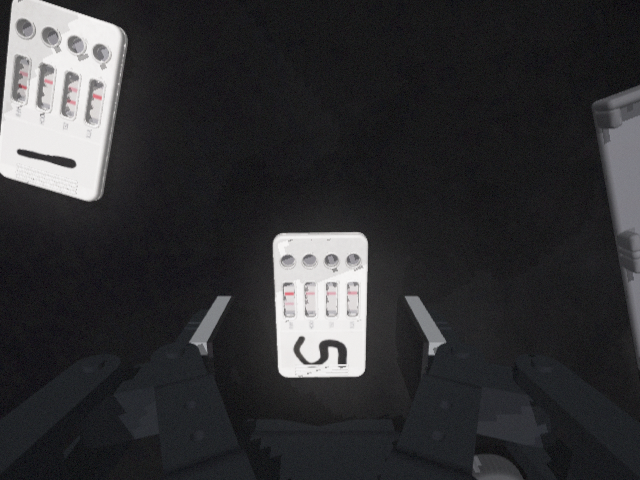

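```bash
python3 -m creep '[[[0.2,0,-0.3],[0,-0.2,0],0.4],[[0,0,-0.3],[0,0,0],0.4],[[0,0,0],[0,0,0],0.4],[[0,0,0],[0,0,0],-0.6],[[0,0,0],[0,0,0],-0.6],[[0,0,0],[0,0,0],-0.6],[[0,0,0],[0,0,0],-0.6],[[0,0,0],[0,0,0],-0.6],[[0,0,0],[0,0,0],-0.6],[[0,0,0],[0,0,0],-0.6]]'
python3 - <<'E'
from m import *
need(620.7,-242,130,98.6)
E
```

```text
time: 23.15
ee_pos: [463.9, 234.0, 2.0]
eef_rot: [[0.371, 0.928, 0.002], [0.928, -0.371, 0.0], [0.001, 0.002, -1.0]]
contact_force: [0.7, -0.5, 0.1]
gripper_width: 33.9
t 23.15 shift cm [ 15.68 -47.6   12.8 ] turn [-0.   0.1 30.4] F [ 0.7 -0.5  0.1] w 33.9 q [ 0.33  0.43  1.94 -0.    0.77  0.71]
```

```bash
python3 -m creep '[[[0,0,1],[0,0,0],-0.6],[[0,0,2],[0,0,0],-0.6],[[0,0,3],[0,0,0],-0.6],[[0,0,3],[0,0,0],-0.6],[[0,0,3],[0,0,0],-0.6],[[0.5,-2,1],[0,0,2],-0.6],[[1.5,-4.2,0],[0,0,3],-0.6],[[1.5,-4.6,0],[0,0,3],-0.6],[[1.5,-4.6,0],[0,0,3],-0.6],[[1.5,-4.6,0],[0,0,3],-0.6]]'
python3 - <<'E'
from m import *
snap("wrist","w12.png")
need(627.8,-284.8,90,98.6)
E
```

```text
time: 24.15
ee_pos: [528.5, 33.2, 144.8]
eef_rot: [[0.115, 0.993, 0.009], [0.993, -0.115, 0.003], [0.004, 0.008, -1.0]]
contact_force: [0.2, 0.5, -0.5]
gripper_width: 33.7
t 24.2 shift cm [  9.56 -31.    -5.5 ] turn [ 0.2  0.8 15.3] F [ 2.3 -6.  -0.7] w 33.7 q [-0.08  0.27  1.74 -0.    1.12  0.04]
```

View pics/w12.png

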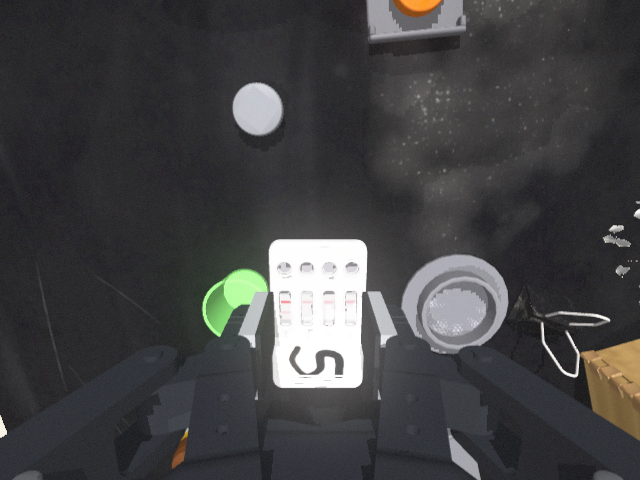

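```bash
python3 -m creep '[[[1.3,-4,0],[0.1,0.4,2.5],-0.6],[[1.3,-4.5,0],[0.1,0.4,2.5],-0.6],[[1.3,-4.5,0],[0,0,2.5],-0.6],[[1.3,-4.5,0],[0,0,2.5],-0.6],[[1.3,-4.5,0],[0,0,2.5],-0.6],[[1.3,-3.5,0],[0,0,0],-0.6],[[0.7,-1.5,0],[0,0,0],-0.6],[[0,0,0],[0,0,0],-0.6],[[0,0,0],[0,0,0],-0.6],[[0,0,0],[0,0,0],-0.6]]'
python3 - <<'E'
from m import *
snap("wrist","w13.png")
need(627.8,-284.8,90,98.6)
E
```

```text
time: 25.2
ee_pos: [617.3, -254.8, 150.4]
eef_rot: [[-0.102, 0.995, 0.002], [0.995, 0.102, -0.0], [-0.0, 0.002, -1.0]]
contact_force: [0.4, 0.3, -1.2]
gripper_width: 33.8
t 25.25 shift cm [ 1.06 -3.04 -6.04] turn [-0.   0.1  2.7] F [0.3 0.3 0.3] w 33.9 q [-0.5   0.46  1.42  0.    1.26 -0.6 ]
```

View pics/w13.png

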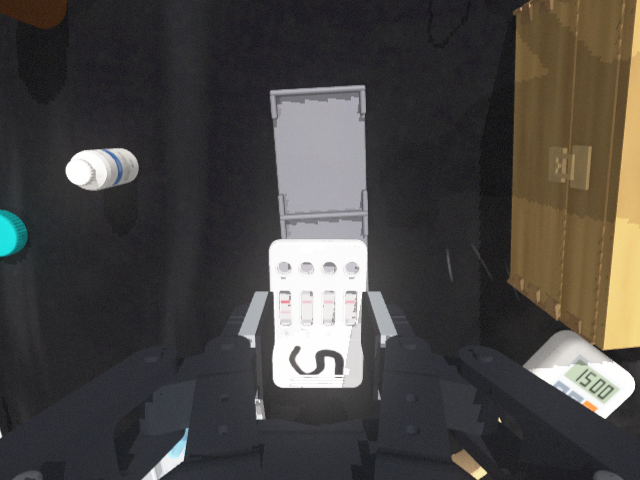

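```bash
python3 -m creep '[[[1.0,-3.0,0],[0,0.1,2.7],-0.6],[[0,0,0],[0,0,0],-0.6],[[0,0,0],[0,0,0],-0.6],[[0,0,-2],[0,0,0],-0.6],[[0,0,-2],[0,0,0],-0.6],[[0,0,-2],[0,0,0],-0.6],[[0,0,0],[0,0,0],-0.6],[[0,0,0],[0,0,0],-0.6],[[0,0,0],[0,0,0],-0.6],[[0,0,0],[0,0,0],-0.6]]'
python3 - <<'E'
from m import *
d=snap("wrist","w14.png")
need(627.8,-284.8,40,98.6)
E
```

```text
time: 26.25
ee_pos: [626.7, -272.4, 94.9]
eef_rot: [[-0.16, 0.987, 0.003], [0.987, 0.16, 0.002], [0.001, 0.003, -1.0]]
contact_force: [-0.6, -0.1, -0.2]
gripper_width: 34.1
t 26.3 shift cm [ 0.09 -1.24 -5.5 ] turn [-0.1  0.2 -0.6] F [-0.6 -0.1  1. ] w 33.4 q [-0.51  0.53  1.45  0.    1.16 -0.68]
```

View pics/w14.png

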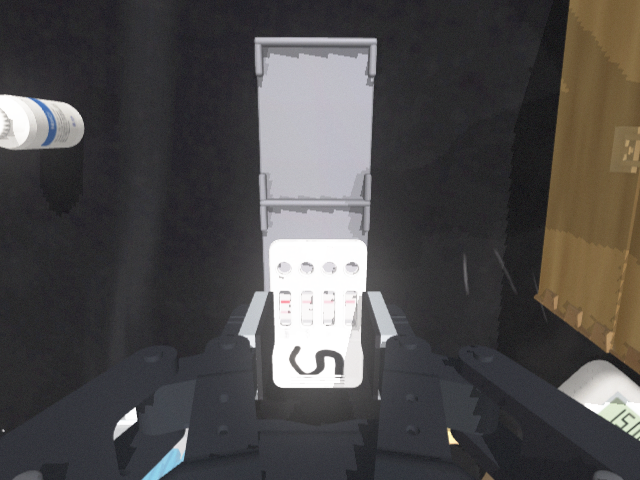

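Run:
```python
from m import *
d=snap("wrist")
for p in [(256,41),(376,41),(263,204),(369,204)]: print(ray(d,*p,10).round(1))
# cassette outline in hand: corners at plane z ~ 94.9+4
for p in [(271,240),(366,240),(273,387),(361,387)]: print('c',ray(d,*p,98).round(1))
```

```text
[ 577.7 -163.7   10. ]
[ 639.9 -153.5   10. ]
[ 592.1 -248.8   10. ]
[ 653.1 -238.9   10. ]
c [ 606. -245.   98.]
c [ 640.5 -239.4   98. ]
c [ 614.9 -306.6   98. ]
c [ 650.5 -300.9   98. ]
```

```bash
python3 -m creep '[[[0.2,-1.3,0],[0,0.1,0],-0.6],[[0,0,0],[0,0,0],-0.6],[[0,0,-2],[0,0,0],-0.6],[[0,0,-2],[0,0,0],-0.6],[[0,0,-1],[0,0,0],-0.6],[[0,0,0],[0,0,0],-0.6],[[0,0,0],[0,0,0],-0.6],[[0,0,0],[0,0,0],-0.6],[[0,0,0],[0,0,0],-0.6],[[0,0,0],[0,0,0],-0.6]]'
python3 - <<'E'
from m import *
need(628.9,-285.4,7,99.2)
E
```

```text
time: 27.35
ee_pos: [632.2, -291.1, 48.7]
eef_rot: [[-0.157, 0.987, 0.01], [0.988, 0.157, -0.004], [-0.006, 0.01, -1.0]]
contact_force: [0.5, 0.4, 0.5]
gripper_width: 34.1
t 27.35 shift cm [-0.33  0.57 -4.17] turn [0.2 0.6 0.1] F [0.5 0.4 0.5] w 34.1 q [-0.53  0.58  1.48  0.    1.07 -0.69]
```

```bash
python3 -m creep '[[[-0.3,0.6,0],[0.2,0.6,0.1],-0.6],[[0,0,0],[0,0,0],-0.6],[[0,0,0],[0,0,0],-0.6],[[0,0,-1],[0,0,0],-0.6],[[0,0,-1],[0,0,0],-0.6],[[0,0,-0.8],[0,0,0],-0.6],[[0,0,0],[0,0,0],-0.6],[[0,0,0],[0,0,0],-0.6],[[0,0,0],[0,0,0],-0.6],[[0,0,0],[0,0,0],-0.6]]'
python3 - <<'E'
from m import *
d=snap("wrist","w15.png")
need(628.9,-285.4,7,99.2)
E
```

```text
time: 28.35
ee_pos: [628.7, -284.1, 18.1]
eef_rot: [[-0.16, 0.987, -0.001], [0.987, 0.16, -0.0], [0.0, -0.001, -1.0]]
contact_force: [0.6, 0.2, 0.1]
gripper_width: 33.9
t 28.4 shift cm [ 0.01 -0.12 -1.12] turn [ 0.  -0.1  0. ] F [ 1.2 -0.3  0.7] w 33.6 q [-0.52  0.61  1.51 -0.    1.02 -0.68]
```

View pics/w15.png

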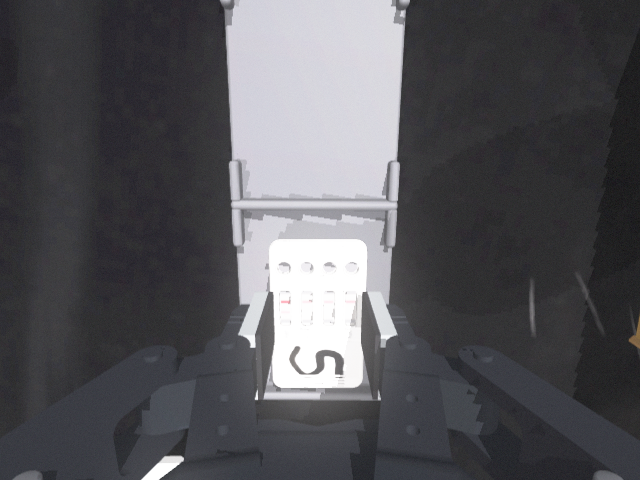

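```bash
python3 -m creep '[[[0,-0.1,-0.6],[0,0,0],-0.6],[[0,0,-0.6],[0,0,0],-0.6],[[0,0,0],[0,0,0],-0.6],[[0,0,0],[0,0,0],0.3],[[0,0,0],[0,0,0],0.3],[[0,0,0],[0,0,0],0.3],[[0,0,1],[0,0,0],0.3],[[0,0,3],[0,0,0],0.4],[[0,0,4],[0,0,0],0.4],[[0,0,4],[0,0,0],0.4]]'
python3 - <<'E'
from m import *
d=snap("wrist","w16.png")
need(385,310,130,51)
E
```

```text
time: 29.4
ee_pos: [624.6, -282.9, 124.0]
eef_rot: [[-0.16, 0.987, -0.013], [0.987, 0.16, 0.006], [0.008, -0.011, -1.0]]
contact_force: [0.6, 0.7, -0.7]
gripper_width: 59.7
t 29.45 shift cm [-24.34  59.51  -0.25] turn [  0.   -0.  -48.2] F [ 2.6 -0.9  5.1] w 59.8 q [-0.53  0.51  1.38 -0.    1.25 -0.69]
```

View pics/w16.png

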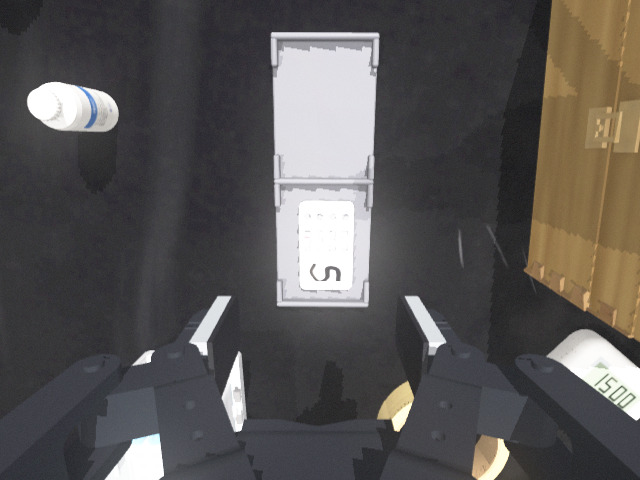

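The first cassette lies flat in its bay. Now the second.

```bash
python3 -m creep '[[[-1.2,3,0.5],[0,0,-2],0.4],[[-1.8,4.5,0],[0,0,-3.5],0.4],[[-1.8,4.5,0],[0,0,-3.5],0.4],[[-1.8,4.5,0],[0,0,-3.5],0.4],[[-1.8,4.5,0],[0,0,-3.5],0.4],[[-1.8,4.5,0],[0,0,-3.5],0.4],[[-1.8,4.5,0],[0,0,-3.5],0.4],[[-1.8,4.5,0],[0,0,-3.5],0.4],[[-1.8,4.5,0],[0,0,-3.5],0.4],[[-1.8,4.5,0],[0,0,-3.5],0.4]]'
python3 - <<'E'
from m import *
need(380,305,110,51)
E
```

```text
time: 30.45
ee_pos: [455.2, 154.2, 152.1]
eef_rot: [[0.445, 0.895, 0.023], [0.896, -0.444, -0.019], [-0.007, 0.029, -1.0]]
contact_force: [0.6, -0.0, 0.1]
gripper_width: 60.1
t 30.45 shift cm [-7.52 15.08 -4.21] turn [  1.2   1.2 -12.6] F [ 0.6 -0.   0.1] w 60.1 q [ 0.2   0.19  1.84 -0.03  1.1   0.67]
```

```bash
python3 -m creep '[[[-1.6,3.4,0],[1.2,1.2,-3],0.4],[[-1.9,3.8,0],[0,0,-4],0.4],[[-1.9,3.8,-1],[0,0,-4],0.4],[[-1.5,2.5,-2],[0,0,-2],0.4],[[0,0,-1],[0,0,0],0.4],[[0,0,0],[0,0,0],0.4],[[0,0,0],[0,0,0],0.4],[[0,0,0],[0,0,0],0.4],[[0,0,0],[0,0,0],0.4],[[0,0,0],[0,0,0],0.4]]'
python3 - <<'E'
from m import *
snap("wrist","w17.png")
wcol((0,0,120),(180,60,255),6,1500)
need(407,339.5,50,51)
E
```

```text
time: 31.45
ee_pos: [385.2, 299.1, 119.8]
eef_rot: [[0.638, 0.77, 0.018], [0.77, -0.638, 0.01], [0.019, 0.007, -1.0]]
contact_force: [0.4, 0.9, 1.0]
gripper_width: 59.8
xy 165.1 258.8 size 43.0 46.6 long 139.9
xy 502.5 120.2 size 40.6 33.6 long 80.7
xy 215.3 357.4 size 171.6 110.7 long 39.1
xy 406.2 340.3 size 61.5 36.5 long 50.7
xy 586.1 246.5 size 65.9 26.6 long 61.9
xy 373.3 488.3 size 15.8 87.4 long 140.5
t 31.55 shift cm [ 2.19  4.03 -6.97] turn [-0.6  1.   0.7] F [-0.1  0.2 -0.5] w 59.8 q [ 0.52  0.23  1.87 -0.    1.02  1.21]
```

View pics/w17.png

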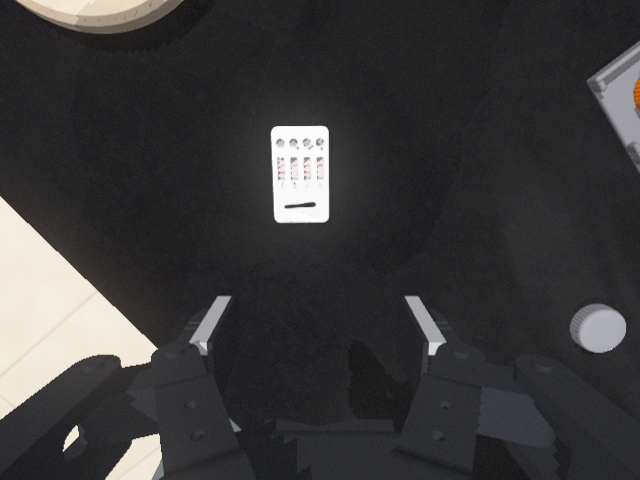

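```bash
python3 -m creep '[[[1.1,2.0,0],[-0.6,1,0.5],0.4],[[1.0,2.0,-1],[0,0,0],0.4],[[0,0,-3],[0,0,0],0.4],[[0,0,-3],[0,0,0],0.4],[[0,0,0],[0,0,0],0.4],[[0,0,0],[0,0,0],0.4],[[0,0,0],[0,0,0],0.4],[[0,0,0],[0,0,0],0.4],[[0,0,0],[0,0,0],0.4],[[0,0,0],[0,0,0],0.4]]'
python3 - <<'E'
from m import *
need(406.5,340,2,50.8)
E
```

```text
time: 32.55
ee_pos: [411.9, 341.4, 54.5]
eef_rot: [[0.634, 0.773, 0.01], [0.773, -0.634, 0.005], [0.011, 0.004, -1.0]]
contact_force: [0.1, -0.2, -0.1]
gripper_width: 59.8
t 32.55 shift cm [-0.54 -0.14 -5.25] turn [-0.3  0.6  0.1] F [ 0.1 -0.2 -0.1] w 59.8 q [ 0.56  0.37  1.85 -0.    0.9   1.25]
```

```bash
python3 -m creep '[[[-0.5,-0.1,0],[-0.3,0.6,0],0.4],[[0,0,0],[0,0,0],0.4],[[0,0,-1.5],[0,0,0],0.4],[[0,0,-1.5],[0,0,0],0.4],[[-0.1,0,-1],[0,0.1,0],0.4],[[0,0,-0.5],[0,0,0],0.4],[[0,0,0],[0,0,0],0.4],[[0,0,0],[0,0,0],0.4],[[0,0,0],[0,0,0],0.4],[[0,0,0],[0,0,0],0.4]]'
python3 - <<'E'
from m import *
need(406.5,340,1.5,50.8)
E
```

```text
time: 33.55
ee_pos: [406.9, 341.6, 10.9]
eef_rot: [[0.634, 0.774, 0.002], [0.774, -0.634, 0.003], [0.003, -0.0, -1.0]]
contact_force: [1.2, -0.5, 0.4]
gripper_width: 59.7
t 33.55 shift cm [-0.04 -0.16 -0.94] turn [-0.2  0.1  0.1] F [ 1.2 -0.5  0.4] w 59.7 q [0.57 0.43 1.9  0.   0.81 1.25]
```

```bash
python3 -m creep '[[[0,-0.1,-0.5],[-0.1,0.1,0],0.4],[[0,0,-0.5],[0,0,0],0.4],[[0,0,0],[0,0,0],0.4],[[0,0,0],[0,0,0],0.4],[[0,0,0],[0,0,0],-0.6],[[0,0,0],[0,0,0],-0.6],[[0,0,0],[0,0,0],-0.6],[[0,0,0],[0,0,0],-0.6],[[0,0,0],[0,0,0],-0.6],[[0,0,0],[0,0,0],-0.6]]'
python3 - <<'E'
from m import *
need(615.1,-200.6,130,99.2)
snap("wrist","w18.png")
E
```

```text
time: 34.55
ee_pos: [407.6, 340.9, 1.4]
eef_rot: [[0.634, 0.774, 0.002], [0.774, -0.634, 0.002], [0.003, 0.0, -1.0]]
contact_force: [-0.1, -0.4, -1.1]
gripper_width: 34.0
t 34.55 shift cm [ 20.75 -54.15  12.86] turn [-0.2  0.  48.5] F [-0.1 -0.4 -1.1] w 34.0 q [0.56 0.44 1.91 0.   0.79 1.25]
```

View pics/w18.png

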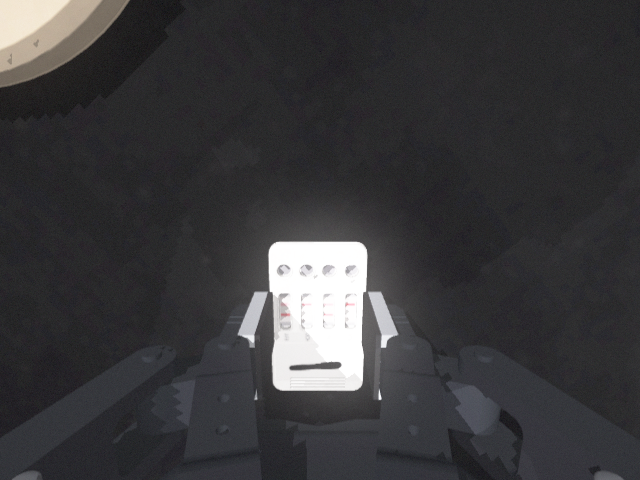

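```bash
python3 -m creep '[[[0,0,1],[0,0,0],-0.6],[[0,0,2],[0,0,0],-0.6],[[0,0,3],[0,0,0],-0.6],[[0,0,3],[0,0,0],-0.6],[[0,0,3],[0,0,0],-0.6],[[1,-2.5,1],[0,0,3],-0.6],[[1.6,-4.3,0],[0,0,3.5],-0.6],[[1.7,-4.5,0],[0,0,3.5],-0.6],[[1.7,-4.5,0],[0,0,3.5],-0.6],[[1.7,-4.5,0],[0,0,3.5],-0.6]]'
python3 -m creep '[[[1.7,-4.5,0],[0,0,3.5],-0.6],[[1.7,-4.5,0],[0,0,3.5],-0.6],[[1.7,-4.5,0],[0,0,3.5],-0.6],[[1.7,-4.5,0],[0,0,3.5],-0.6],[[1.7,-4.5,0],[0,0,3.5],-0.6],[[1.7,-4.0,0],[0,0,3.5],-0.6],[[0.8,-2,0],[0,0,3],-0.6],[[0,0,0],[0,0,0],-0.6],[[0,0,0],[0,0,0],-0.6],[[0,0,0],[0,0,0],-0.6]]'
python3 - <<'E'
from m import *
need(615.1,-200.6,80,99.2)
snap("wrist","w19.png")
E
```

```text
time: 35.6
ee_pos: [484.9, 136.9, 143.9]
eef_rot: [[0.358, 0.934, 0.009], [0.934, -0.358, 0.007], [0.01, 0.006, -1.0]]
contact_force: [1.2, 0.8, -0.8]
gripper_width: 34.1
time: 36.6
ee_pos: [598.9, -167.0, 151.2]
eef_rot: [[-0.061, 0.998, 0.015], [0.998, 0.061, 0.01], [0.009, 0.015, -1.0]]
contact_force: [0.4, -0.8, -0.1]
gripper_width: 34.2
t 36.6 shift cm [ 1.62 -3.36 -7.12] turn [-0.6  0.8  5.7] F [ 0.4 -0.8 -0.1] w 34.2 q [-0.39  0.39  1.54  0.02  1.2  -0.46]
```

View pics/w19.png

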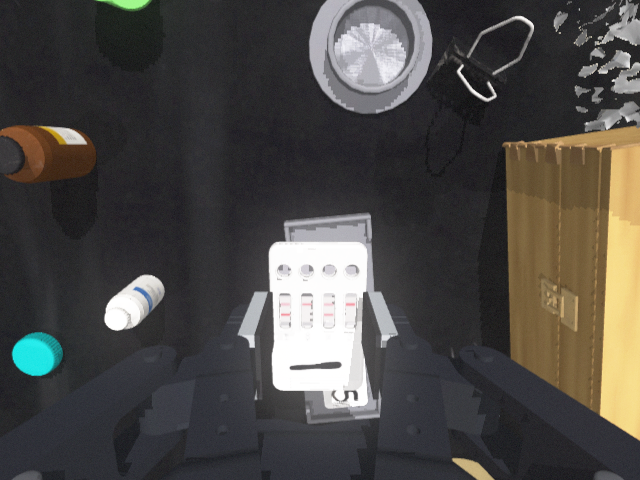

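```bash
python3 -m creep '[[[0.8,-1.7,0],[-0.6,0.8,3],-0.6],[[0.8,-1.6,0],[0,0,2.7],-0.6],[[0,0,0],[0,0,0],-0.6],[[0,0,-2],[0,0,0],-0.6],[[0,0,-3],[0,0,0],-0.6],[[0,0,-3],[0,0,0],-0.6],[[0,0,-1],[0,0,0],-0.6],[[0,0,0],[0,0,0],-0.6],[[0,0,0],[0,0,0],-0.6],[[0,0,0],[0,0,0],-0.6]]'
python3 - <<'E'
from m import *
need(615.1,-200.6,40,99.2)
E
```

```text
time: 37.65
ee_pos: [612.2, -185.1, 65.0]
eef_rot: [[-0.169, 0.986, 0.002], [0.986, 0.169, 0.003], [0.003, 0.003, -1.0]]
contact_force: [1.0, 0.2, 0.0]
gripper_width: 34.1
t 37.65 shift cm [ 0.29 -1.55 -2.5 ] turn [-0.2  0.1 -0.5] F [1.  0.2 0. ] w 34.1 q [-0.4   0.5   1.59  0.    1.05 -0.58]
```

```bash
python3 -m creep '[[[0.3,-1.5,0],[-0.2,0.1,-0.5],-0.6],[[0,0,0],[0,0,0],-0.6],[[0,0,0],[0,0,0],-0.6],[[0,0,-1],[0,0,0],-0.6],[[0,0,-2],[0,0,0],-0.6],[[0,0,-1],[0,0,0],-0.6],[[0,0,0],[0,0,0],-0.6],[[0,0,0],[0,0,0],-0.6],[[0,0,0],[0,0,0],-0.6],[[0,0,0],[0,0,0],-0.6]]'
python3 - <<'E'
from m import *
need(615.1,-200.6,6.5,99.2)
snap("wrist","w20.png")
E
```

```text
time: 38.65
ee_pos: [618.2, -203.4, 27.4]
eef_rot: [[-0.158, 0.987, 0.008], [0.987, 0.158, -0.004], [-0.005, 0.008, -1.0]]
contact_force: [0.6, 0.5, 0.6]
gripper_width: 34.3
t 38.65 shift cm [-0.31  0.28 -2.09] turn [0.2 0.5 0.1] F [0.6 0.5 0.6] w 34.3 q [-0.42  0.55  1.61 -0.    0.98 -0.58]
```

View pics/w20.png

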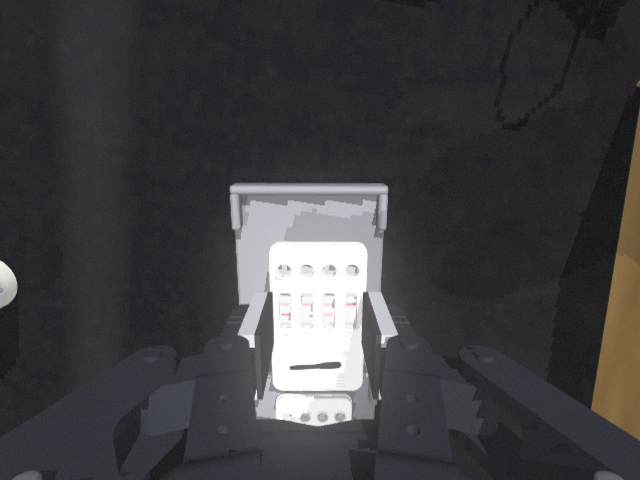

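```bash
python3 -m creep '[[[-0.3,0.3,0],[0.2,0.5,0.1],-0.6],[[0,0,0],[0,0,0],-0.6],[[0,0,0],[0,0,0],-0.6],[[0,0,-0.6],[0,0,0],-0.6],[[0,0,-0.6],[0,0,0],-0.6],[[0,0,0],[0,0,0],-0.6],[[0,0,0],[0,0,0],-0.6],[[0,0,0],[0,0,0],-0.6],[[0,0,0],[0,0,0],-0.6],[[0,0,0],[0,0,0],-0.6]]'
python3 - <<'E'
from m import *
need(615.1,-200.6,6,99.2)
E
```

```text
time: 39.7
ee_pos: [615.4, -200.3, 15.3]
eef_rot: [[-0.16, 0.987, 0.0], [0.987, 0.16, -0.001], [-0.001, 0.0, -1.0]]
contact_force: [-0.6, -0.5, -0.6]
gripper_width: 34.0
t 39.7 shift cm [-0.03 -0.03 -0.93] turn [ 0.1  0.  -0. ] F [-0.6 -0.5 -0.6] w 34.0 q [-0.42  0.56  1.62 -0.    0.96 -0.58]
```

```bash
python3 -m creep '[[[0,0,-0.5],[0,0,0],-0.6],[[0,0,-0.5],[0,0,0],-0.6],[[0,0,0],[0,0,0],-0.6],[[0,0,0],[0,0,0],0.3],[[0,0,0],[0,0,0],0.3],[[0,0,0],[0,0,0],0.3],[[0,0,1],[0,0,0],0.3],[[0,0,3],[0,0,0],0.4],[[0,0,4],[0,0,0],0.6],[[0,0,4],[0,0,0],0.6]]'
python3 - <<'E'
from m import *
d=snap("wrist","w21.png")
need(421,-190,150,90)
E
```

```text
time: 40.7
ee_pos: [610.6, -198.2, 123.0]
eef_rot: [[-0.16, 0.987, -0.013], [0.987, 0.16, 0.005], [0.007, -0.012, -1.0]]
contact_force: [0.8, -1.0, 0.0]
gripper_width: 68.5
t 40.75 shift cm [-19.37   0.99   1.9 ] turn [ 0.  -0.  -9.2] F [ 3.1 -0.7  4. ] w 68.3 q [-0.42  0.45  1.5  -0.    1.2  -0.58]
```

View pics/w21.png

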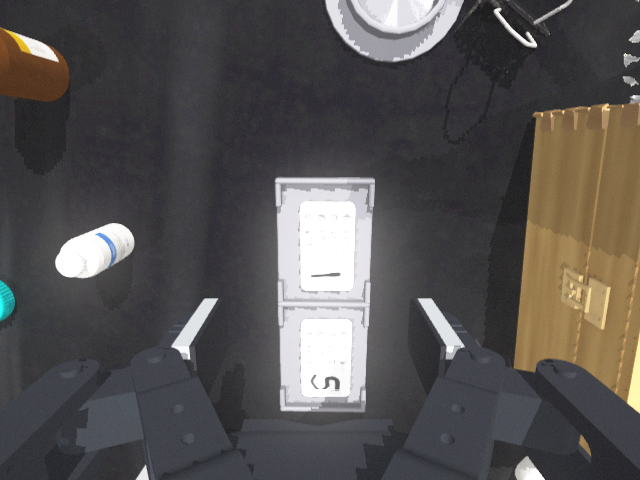

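Both cassettes are flat in their bays. Now the bottle.

```bash
python3 -m creep '[[[-2,0,2],[0,0,-1],0.6],[[-4,0.2,1],[0,0,-2],0.6],[[-4,0.2,0],[0,0,-2],0.6],[[-4,0.2,0],[0,0,-2],0.6],[[-3,0.2,0],[0,0,-2],0.6],[[-1.5,0,0],[0,0,0],0.6],[[0,0,0],[0,0,0],0.6],[[0,0,0],[0,0,0],0.6],[[0,0,0],[0,0,0],0.6],[[0,0,0],[0,0,0],0.6]]'
python3 - <<'E'
from m import *
snap("wrist","w22.png")
need(421.7,-118,120,90)
E
```

```text
time: 41.75
ee_pos: [432.1, -194.2, 172.2]
eef_rot: [[-0.001, 1.0, 0.022], [1.0, 0.001, -0.013], [-0.014, 0.022, -1.0]]
contact_force: [0.4, 0.0, -0.5]
gripper_width: 68.3
t 41.8 shift cm [-1.05  7.63 -5.22] turn [ 0.8  1.2 -0. ] F [ 0.7 -0.3  0.1] w 68.4 q [-0.57  0.15  1.82  0.    1.14 -0.57]
```

View pics/w22.png

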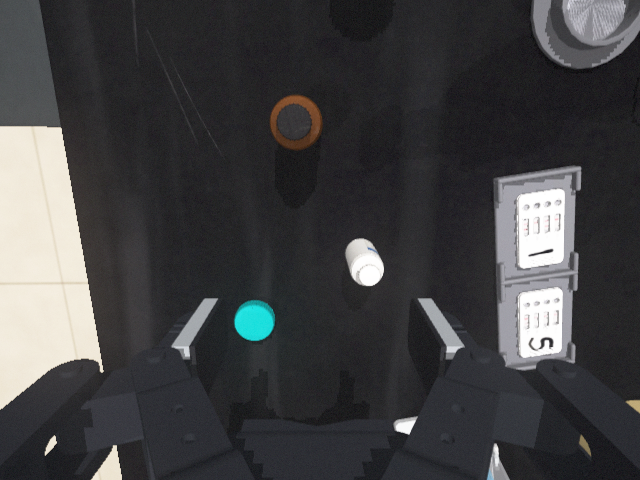

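```bash
python3 - <<'E'
from m import *
d=snap("wrist"); print(ray(d,294,122,66).round(1), ray(d,296.5,122.5,44).round(1))
need(421.7,-118,120,90)
E
python3 -m creep '[[[-0.5,2,0],[0.8,1.2,0],0.6],[[-0.5,3,0],[0,0,0],0.6],[[0,2.6,0],[0,0,0],0.6],[[0,0,-2],[0,0,0],0.6],[[0,0,-2],[0,0,0],0.6],[[0,0,0],[0,0,0],0.6],[[0,0,0],[0,0,0],0.6],[[0,0,0],[0,0,0],0.6],[[0,0,0],[0,0,0],0.6],[[0,0,0],[0,0,0],0.6]]'
python3 - <<'E'
from m import *
snap("wrist","w23.png")
need(421.7,-118,90,90)
E
```

```text
[ 421.1 -120.4   66. ] [ 422.  -120.4   44. ]
t 41.85 shift cm [-1.01  7.61 -5.2 ] turn [ 0.8  1.2 -0. ] F [ 0.  -0.   0.1] w 68.0 q [-0.57  0.15  1.82  0.    1.14 -0.57]
time: 42.85
ee_pos: [428.2, -117.2, 132.2]
eef_rot: [[-0.003, 1.0, 0.003], [1.0, 0.003, -0.0], [-0.0, 0.003, -1.0]]
contact_force: [0.6, 0.5, 0.2]
gripper_width: 68.3
t 42.9 shift cm [-0.65 -0.07 -4.23] turn [ 0.   0.2 -0.2] F [0.2 0.2 0.7] w 68.0 q [-0.43  0.16  1.93  0.    1.05 -0.43]
```

View pics/w23.png

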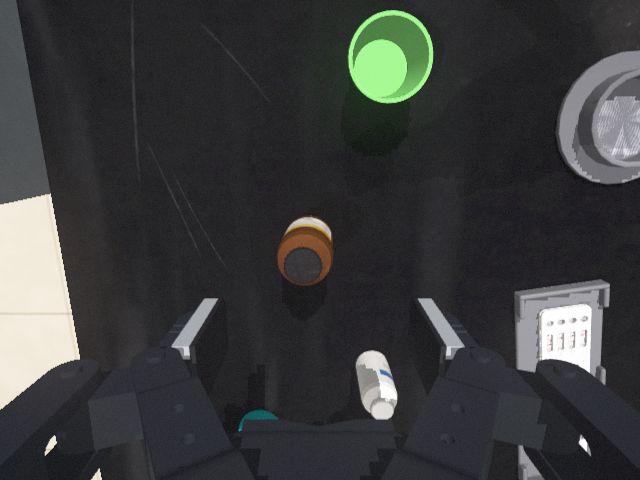

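```bash
python3 - <<'E'
from m import *
d=snap("wrist"); print(ray(d,303,265,66).round(1))
E
python3 -m creep '[[[-0.6,-0.2,0],[0,0.2,0],0.6],[[0,0,0],[0,0,0],0.6],[[0,0,-2],[0,0,0],0.6],[[-0.1,0,-2],[0,0.1,0],0.6],[[-0.1,0,-1],[0,0.1,0],0.6],[[0,0,0],[0,0,0],0.6],[[0,0,0],[0,0,0],0.6],[[0,0,0],[0,0,0],0.6],[[0,0,0],[0,0,0],0.6],[[0,0,0],[0,0,0],0.6]]'
python3 - <<'E'
from m import *
snap("wrist","w24.png")
need(421.7,-119.7,20,90)
E
```

```text
[ 421.3 -119.6   66. ]
time: 43.95
ee_pos: [421.5, -121.0, 84.2]
eef_rot: [[-0.002, 1.0, 0.003], [1.0, 0.002, -0.004], [-0.004, 0.003, -1.0]]
contact_force: [-0.7, -0.1, -0.1]
gripper_width: 68.5
t 44.0 shift cm [ 0.01  0.13 -6.42] turn [ 0.2  0.2 -0.1] F [1.  0.  0.4] w 68.6 q [-0.44  0.21  2.01 -0.    0.91 -0.44]
```

View pics/w24.png

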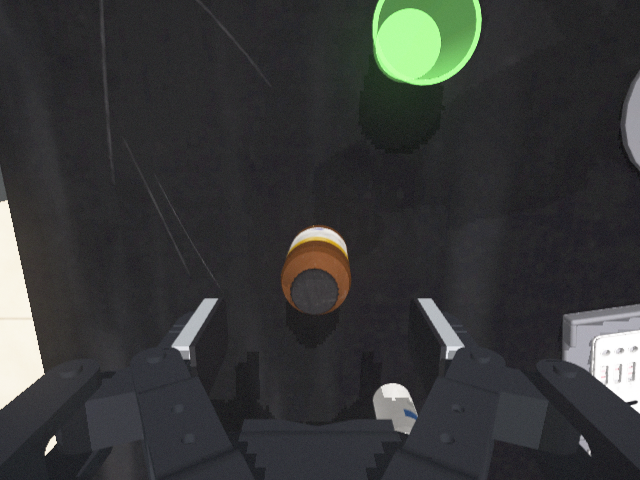

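Aligned on the bottle at (315,285); descend to TCP z≈20.

```bash
python3 -m creep '[[[0,0.1,-1],[0.2,0.2,0],0.6],[[0,0,-1.5],[0,0,0],0.6],[[-0.1,0,-1.5],[0,0.1,0],0.6],[[-0.1,0,-1.5],[0,0.1,0],0.6],[[0,0,-0.5],[0,0,0],0.6],[[0,0,0],[0,0,0],0.6],[[0,0,0],[0,0,0],0.6],[[0,0,0],[0,0,0],0.6],[[0,0,0],[0,0,0],0.6],[[0,0,0],[0,0,0],0.6]]'
python3 - <<'E'
from m import *
need(421.7,-119.7,20,90)
E
```

```text
time: 45.0
ee_pos: [421.5, -120.5, 22.5]
eef_rot: [[-0.002, 1.0, 0.001], [1.0, 0.002, -0.002], [-0.002, 0.001, -1.0]]
contact_force: [0.2, -0.2, -0.4]
gripper_width: 68.3
t 45.0 shift cm [ 0.02  0.08 -0.25] turn [ 0.1  0.  -0.1] F [ 0.2 -0.2 -0.4] w 68.3 q [-0.44  0.31  2.09 -0.    0.75 -0.44]
```

```bash
python3 -m creep '[[[0,0.1,-0.3],[0.1,0,-0.1],0.6],[[0,0,0],[0,0,0],0.6],[[0,0,0],[0,0,0],-0.6],[[0,0,0],[0,0,0],-0.6],[[0,0,0],[0,0,0],-0.6],[[0,0,0],[0,0,0],-0.6],[[0,0,0],[0,0,0],-0.6],[[0,0,0],[0,0,0],-0.6],[[0,0,0],[0,0,0],-0.6],[[0,0,0],[0,0,0],-0.6]]'
python3 - <<'E'
from m import *
need(629.7,-37.3,130,90)
d=snap("top"); 
cv2.imwrite('pics/t2.png',cv2.resize(d['img'][160:240,290:390],None,fx=6,fy=6,interpolation=cv2.INTER_CUBIC))
E
```

```text
time: 46.0
ee_pos: [421.9, -119.5, 20.3]
eef_rot: [[0.0, 1.0, 0.002], [1.0, -0.0, -0.0], [-0.0, 0.002, -1.0]]
contact_force: [-0.6, 0.2, -0.0]
gripper_width: 32.1
t 46.0 shift cm [20.78  8.22 10.97] turn [0.  0.1 0. ] F [-0.6  0.2 -0. ] w 32.1 q [-0.44  0.31  2.09  0.    0.74 -0.44]
```

View pics/t2.png

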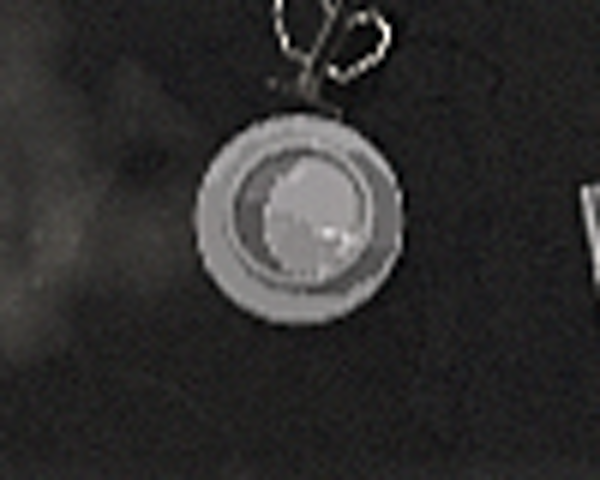

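```bash
python3 - <<'E'
from m import *
d=snap("top"); print(ray(d,339.8,196.5,4),ray(d,340.3,196.2,18))
E
python3 -m creep '[[[0,0,1],[0,0,0],-0.6],[[0,0,2.5],[0,0,0],-0.6],[[0,0,3],[0,0,0],-0.6],[[0.5,0.1,3],[0,0,0],-0.6],[[3,0.3,0.5],[0,0,0],-0.6],[[4,0.6,0],[0,0,0],-0.6],[[4,0.6,0],[0,0,0],-0.6],[[4,0.6,0],[0,0,0],-0.6],[[3,0.3,0],[0,0,0],-0.6],[[0.5,0,0],[0,0,0],-0.6]]'
python3 - <<'E'
from m import *
snap("wrist","w25.png")
need(629.7,-37.3,80,90)
E
```

```text
[629.58123489 -38.63990437   4.        ] [627.71226833 -39.46546962  18.        ]
time: 47.1
ee_pos: [615.7, -92.0, 130.8]
eef_rot: [[0.002, 1.0, 0.005], [1.0, -0.002, -0.001], [-0.001, 0.005, -1.0]]
contact_force: [-0.3, -0.3, -0.4]
gripper_width: 32.0
t 47.15 shift cm [ 1.5   5.48 -5.06] turn [0.  0.2 0.1] F [ 2.2 -0.3  0. ] w 32.3 q [-0.26  0.41  1.56  0.    1.17 -0.26]
```

View pics/w25.png

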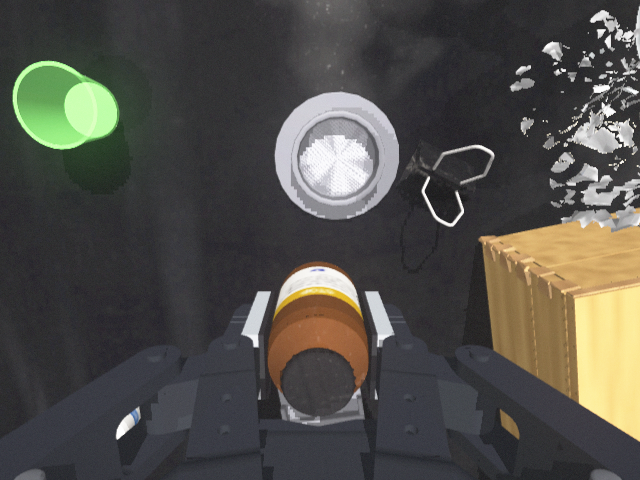

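Run:
```python
from m import *
d=snap("wrist"); print(ray(d,337,156,4).round(1),ray(d,338,158,18).round(1), ray(d,443,225,0))
d=snap("top"); print(ray(d,368,152,0).round(0),ray(d,360,140,100).round(0),ray(d,445,127,100).round(0))
```

```text
[629.1 -38.    4. ] [629.  -38.5  18. ] [705.26369299 -86.24776857   0.        ]
[ 739. -109.    0.] [739. -83. 100.] [ 765. -274.  100.]
```

```bash
python3 -m creep '[[[0.5,2,0],[0,0.2,0],-0.6],[[0.5,2,0],[0,0,0],-0.6],[[0.3,1.3,0],[0,0,0],-0.6],[[0,0,0],[0,0,0],-0.6],[[0,0,0],[0,0,0],-0.6],[[0,0,-2],[0,0,0],-0.6],[[0,0,-2],[0,0,0],-0.6],[[0,0,-1.5],[0,0,0],-0.6],[[0,0,0],[0,0,0],-0.6],[[0,0,0],[0,0,0],-0.6]]'
python3 - <<'E'
from m import *
need(629.2,-38.3,50,90)
E
```

```text
time: 48.25
ee_pos: [613.9, -44.0, 76.4]
eef_rot: [[0.008, 1.0, -0.011], [1.0, -0.008, -0.004], [-0.004, -0.011, -1.0]]
contact_force: [-0.9, -0.2, -0.9]
gripper_width: 31.9
t 48.25 shift cm [ 1.53  0.57 -2.64] turn [ 0.2 -0.6  0.5] F [-0.9 -0.2 -0.9] w 31.9 q [-0.18  0.46  1.63 -0.01  1.06 -0.17]
```

```bash
python3 -m creep '[[[1.5,0.6,0],[0.2,-0.6,0.5],-0.6],[[0,0,0],[0,0,0],-0.6],[[0,0,0],[0,0,0],-0.6],[[0,0,-1],[0,0,0],-0.6],[[0,0,-1],[0,0,0],-0.6],[[0,0,0],[0,0,0],-0.6],[[0,0,0],[0,0,0],-0.6],[[0,0,0],[0,0,0],-0.6],[[0,0,0],[0,0,0],-0.6],[[0,0,0],[0,0,0],-0.6]]'
python3 - <<'E'
from m import *
need(629.2,-38.3,25,90)
snap("wrist","w26.png"); snap("side","s26.png")
E
```

```text
time: 49.25
ee_pos: [631.6, -38.4, 57.5]
eef_rot: [[-0.001, 1.0, 0.005], [1.0, 0.001, -0.002], [-0.002, 0.005, -1.0]]
contact_force: [-0.2, -0.3, 0.1]
gripper_width: 31.8
t 49.25 shift cm [-0.24  0.01 -3.25] turn [ 0.1  0.3 -0. ] F [-0.2 -0.3  0.1] w 31.8 q [-0.17  0.49  1.62 -0.    1.02 -0.17]
```

View pics/w26.png

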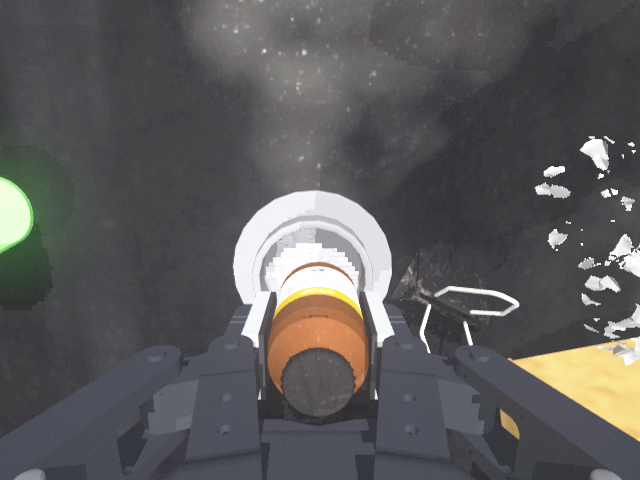

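View pics/s26.png

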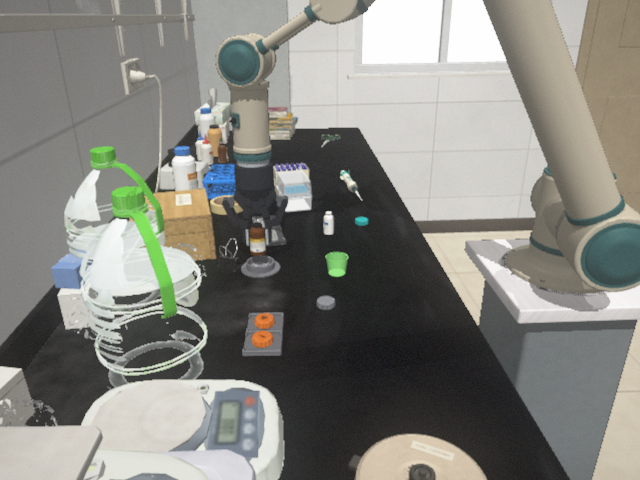

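```bash
python3 -m creep '[[[-0.2,0,0],[0.1,0.3,0],-0.6],[[0,0,0],[0,0,0],-0.6],[[0,0,-1],[0,0,0],-0.6],[[0,0,-1],[0,0,0],-0.6],[[0,0,-0.4],[0,0,0],-0.6],[[0,0,0],[0,0,0],-0.6],[[0,0,0],[0,0,0],-0.6],[[0,0,0],[0,0,0],-0.6],[[0,0,0],[0,0,0],-0.6],[[0,0,0],[0,0,0],-0.6]]'
python3 - <<'E'
from m import *
need(629.2,-38.3,25,90)
E
```

```text
time: 50.35
ee_pos: [629.4, -38.5, 31.1]
eef_rot: [[-0.001, 1.0, -0.001], [1.0, 0.001, 0.0], [0.0, -0.001, -1.0]]
contact_force: [-0.5, 0.3, -0.1]
gripper_width: 31.9
t 50.35 shift cm [-0.02  0.02 -0.61] turn [-0.  -0.1 -0. ] F [-0.5  0.3 -0.1] w 31.9 q [-0.17  0.52  1.65  0.    0.97 -0.17]
```

```bash
python3 -m creep '[[[0,0,-0.4],[0,0,0],-0.6],[[0,0,-0.3],[0,0,0],-0.6],[[0,0,0],[0,0,0],-0.6],[[0,0,0],[0,0,0],-0.6],[[0,0,0],[0,0,0],0.3],[[0,0,0],[0,0,0],0.3],[[0,0,0],[0,0,0],0.3],[[0,0,0],[0,0,0],0.3],[[0,0,0],[0,0,0],0.3],[[0,0,0],[0,0,0],0.3]]'
python3 - <<'E'
from m import *
need(629.2,-38.3,150,90)
snap("wrist","w27.png")
E
```

```text
time: 51.35
ee_pos: [630.2, -38.6, 24.6]
eef_rot: [[-0.001, 1.0, 0.001], [1.0, 0.001, 0.0], [0.0, 0.001, -1.0]]
contact_force: [-0.5, -0.7, -0.2]
gripper_width: 55.5
t 51.35 shift cm [-0.1   0.03 12.54] turn [-0.   0.1 -0. ] F [-0.5 -0.7 -0.2] w 55.5 q [-0.17  0.53  1.66  0.    0.96 -0.17]
```

View pics/w27.png

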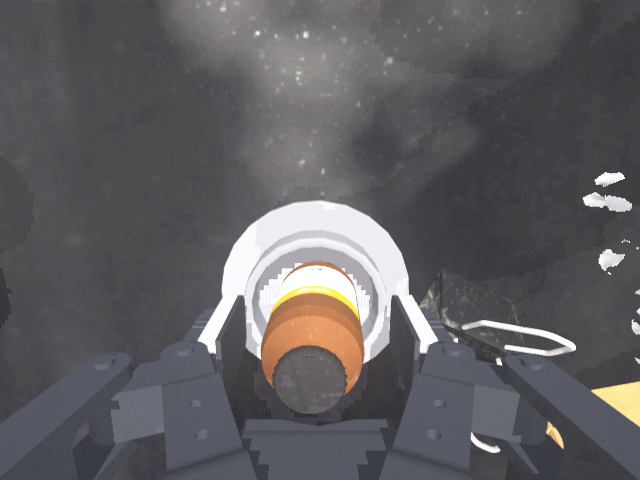

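```bash
python3 -m creep '[[[-0.1,0,1],[0,0,0],0.3],[[0,0,2],[0,0,0],0.3],[[0,0,3],[0,0,0],0.3],[[0,0,4],[0,0,0],0.3],[[0,0,4],[0,0,0],0.3],[[-2,-2,3],[0,0,0],0.3],[[-3,-3,0],[0,0,0],0.3],[[-3,-3,0],[0,0,0],0.3],[[-2,-2,0],[0,0,0],0.3],[[0,0,0],[0,0,0],0.3]]'
python3 - <<'E'
from m import *
need(629.2,-38.3,150,90)
snap("wrist","w28.png"); snap("side","s28.png"); snap("top","t28.png"); measure()
E
```

```text
time: 52.4
ee_pos: [525.0, -140.6, 208.6]
eef_rot: [[-0.005, 1.0, 0.008], [1.0, 0.005, -0.004], [-0.004, 0.008, -1.0]]
contact_force: [0.6, 0.3, -0.4]
gripper_width: 55.4
t 52.4 shift cm [10.42 10.23 -5.86] turn [ 0.2  0.5 -0.3] F [ 0.6  0.3 -0.4] w 55.4 q [-0.39  0.24  1.62 -0.    1.28 -0.39]
orange (246, 204) [612.1 184.5] size 31.1 31.4 long axis deg 179.9
orange (224, 204) [612.9 239.5] size 31.2 31.4 long axis deg -179.9
turq (448, 299) [ 380.9 -287.3] size 32.5 17.1 long axis deg -18.5
green (328, 262) [470.7  -6.8] size 44.0 46.3 long axis deg 179.1
white (358, 314) [348.  -77.8] size 83.5 134.9 long axis deg -130.1
white (420, 260) [ 474.1 -224.8] size 30.8 23.7 long axis deg -90.8
white (443, 272) [ 445.1 -280.3] size 155.9 32.7 long axis deg -18.4
white (372, 241) [ 521.  -113.5] size 168.8 96.5 long axis deg -50.8
white (491, 224) [ 556.4 -397. ] size 38.0 88.7 long axis deg 177.6
white (429, 199) [ 620.1 -251.4] size 141.9 242.2 long axis deg -100.4
white (157, 194) [642.3 401.6] size 34.0 92.7 long axis deg -179.3
grey (395, 240) [ 522.1 -168.3] size 68.6 81.5 long axis deg -117.7
grey (339, 196) [629.7 -37.4] size 82.6 83.6 long axis deg -139.8
grey (234, 196) [633.  214.2] size 104.5 113.5 long axis deg -90.9
grey (159, 197) [634.4 395.9] size 109.1 24.3 long axis deg -14.7
brown (341, 193) [629.7 -39.2] size 34.7 34.6 long axis deg -45.5
```

View pics/w28.png

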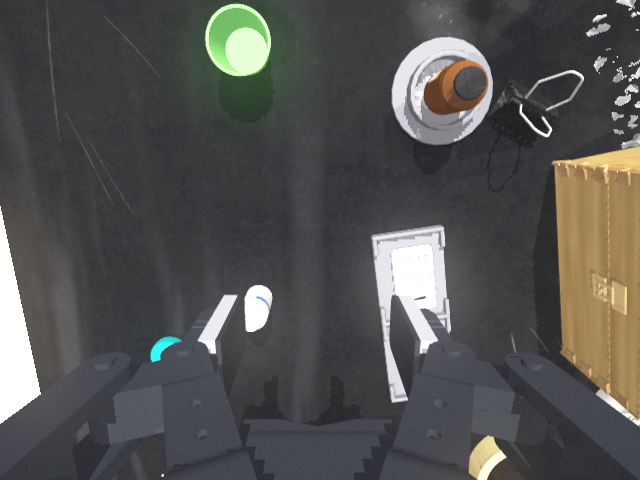

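View pics/s28.png

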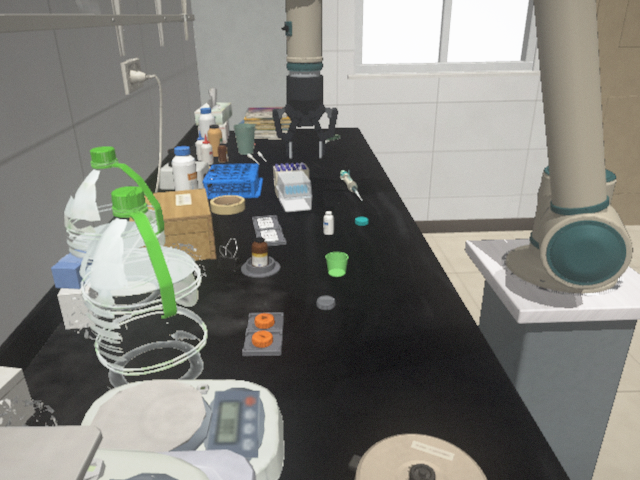

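View pics/t28.png

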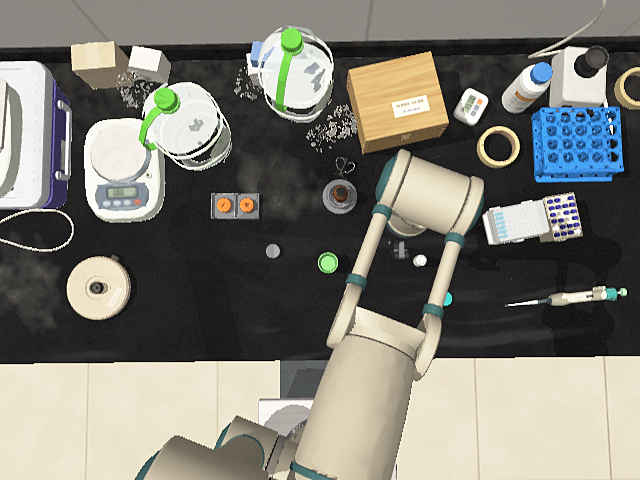

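The side view shows the bottle upright at (260,255), the caps at (262,330) and the cassettes at (267,230). The cup, dropper bottle and look-alikes haven't moved. Handing in.

```bash
python3 -c "
from rig import bot
print(bot.hand_in(), bot.sense()['time'])"
```

```text
the job is handed in; nothing more can be done
the job is handed in; nothing more can be done
```

The job is done and handed in at about 53 s of robot time. I placed the caps first, then the cassettes, then the bottle.

- **Caps:** the two orange caps are in the cap tray, one to a bay. The last top view puts them at (612,185) and (613,240) mm, near the bay centres.
- **Cassettes:** both lay flat in the cassette tray, one to a bay, in the wrist view taken just after the second was placed. In the last top view the arm hid that tray, but the last side view shows both in it. The last wrist view shows only one, because a finger covers the other.
- **Bottle:** it stands upright in the round holder, measured at (630,-39) mm against a holder centre of (629,-38) mm. It moved slightly towards the robot when released, and in the last pictures it is upright inside the collar.
- **Left alone:** the green cup and dropper bottle measured within about 1 mm of where they started. The grey and turquoise look-alike caps show no movement in the pictures. The last turquoise measurement disagreed with the first because the arm partly covered it.

No check failed. The forces I read stayed at a few newtons, and nothing fell or was knocked.

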